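Unpack the two-tier parts box

ROBOT

A 6-joint arm with a two-finger parallel gripper is mounted at the origin on the work surface. World frame = base frame: x ahead of the robot, y to its left, z up, the work surface at z = 0. Lengths are in mm, angles in rad, forces in N, time in s.
With the tool pointing down it reaches from about 350 to 975 mm from the base axis. Payload 7.1 kg.
Tool frame: the origin (TCP) lies midway between the tips of the shut fingers; the grasp point (between the pads) lies ctrl.grip_point_offset behind it (ctrl.grip_point_offset is the distance from the TCP to the grasp point, in mm); z points along the fingers, y is the line along which they close (so a half turn about z gives the same grasp; the last joint's range is limited). The gripper opens to 88 mm and grips with 3 to 60 N. Pads are 20 mm wide; open, the fingers measure 115 mm over their backs; the gripper's body (75 mm by 178 mm) begins 61 mm behind the grasp point.
Start: joints at [-1.169, 0.423, 1.63, -0, 1.089, -0.019], TCP at [255.322, -570.452, 222.675] pointing down, gripper open.
Joint ranges: [-3, 3], [-0.9, 2.11], [0.09, 2.58], [-1.31, 4.45], [0.11, 2.69], [-2.54, 2.54]. Speed limits (rad/s): [2.39, 2.39, 3.01, 3.14, 3.14, 3.14].

INTERFACE

Orientations are given as a rotation vector (axis times angle).
In Python, from workcell import ctrl, get_image, close_job, finder gives the robot as it stands.
- The arm moves only by the tool servo_tool, never from a script. Its argument "deltas" is a list of rows, each a list of 2 entries, a list of its own where there are three numbers: the shift along the tool's x, y, z in mm, then the turn, a rotation vector about the tool's x, y, z in rad. A call has 1 to 5 rows; each row is the pose to reach, as a shift and turn from the pose commanded when the call began, along the tool's axes at that moment; what a row does not reach only later rows make up. A row lasts 1/12 s, in which the tool goes at most 41.7 mm and 7.16 degrees, less where a joint would pass 70% of its speed; a pose out of reach is approached as far as the arm can. A call with a gripper value outside its range is refused whole. "grip" is the closure, from -1 (fully open) to 1 (shut), so that 0 is half open, set as the call begins (left out, the last holds). The fingers move at their own pace and stop on an object; the grip force is fixed at half the most. Time passes only in rows, so rows that repeat a pose let the fingers close. It gives the time, the measured TCP pose, the force, the opening and the grip force at its end, in the units of the state.
- ctrl.get_obs(): the state, without advancing time (a new reading comes with each control period).
- get_image(name): name is "side" or "top"; returns a dict with "frame" (400x640x3 uint8, blue, green, red), "depth" (400x640 float32, mm along the optical axis (not along the pixel's ray), 0 where there is no reading), "K" (3x3 intrinsics, pixels), "pose" (4x4, takes a point from camera to world coordinates). Camera axes: x right, y down, z forward; pixel columns grow to the right and rows downward; lengths in mm; the calibration is good to about 2 mm. A picture is of the moment at which its call begins.
- close_job(): hands the job in; it is judged then, once.
Trained networks look in a picture, given as the dict that the camera call returned (one of the last four; its "shot" number tells which), for a name from the list of things; names that differ only in an ending like _2 or _b are one class to them, and where a whole thing is asked for, a point or a joint stands for the part that bears it (a point fixed in the world has none). Each returns a list of dicts, best first, with "score" (0 to 1); they miss things now and then, are a little off and sometimes report something else, mostly with a low value. They report only what shows in the picture. A call takes as long as a camera call. They do not tell look-alikes from the thing itself.
- finder.search_frame(query, picture): "rect" ([centre column, centre row, width, height] as shares, 0 to 1, of the picture: columns of its width, rows of its height, round what is visible of it).
- finder.silhouettes(query, picture): "mask" (400x640 bool, what is visible of it) and "rect" ([centre column, centre row, width, height] as shares, 0 to 1, of the picture: columns of its width, rows of its height, round what is visible of it).
The state is a dict: "t": time; "qpos": joint angles; "qvel": joint speeds; "joint_torque": joint torques, N m; "ee_pos": TCP position; "orientation": TCP orientation; "ft_force": force on the tool from outside, world axes, zero at the start; "moment": the same for the moment, N m; "width": finger opening in mm; "grasp_force": force on a finger pad.
Only numpy, scipy, OpenCV 4.12 (cv2) and the standard library are available. Lean on these libraries where they do the work, as an engineer would, in place of code of your own. Each camera call takes 0.05 s, during which the arm holds its last target. There are 200 camera calls.

TASK

Unpack the two-tier parts box: set its lid down on the bench, then take out the upper tray and stand that on the bench too, and stand every pot from the two tiers upright in the divided plywood tray, one to a cell, leaving the spray bottle in its cell. When all pots are in, put the empty box together again: the tray fully home on the base, then the lid fully home on the tray. Leave the other things on the bench alone.

Things in the scene. Friction and masses are not known exactly. Their poses are not given: they have to be found in the camera images.
- base: Lower tier of a grey two-tier parts box: open box 122 mm along its x, 212 along y, 75 high, walls and floor 4 (inside 114 x 204). Origin: centre of underside, z up. Fixed to the bench. Pots stand on its floor in a row, about at y -66, 0, +66 mm.
- tray: Upper tier, off-white, 122 x 212 mm. Origin: centre of its foot, axes as base. Bevelled ribs below (0-8 mm) drop inside the base's rim with 3 mm play; floor top at 12, rim at 34. Central upright rib handle, 14 thick in x, 44 long in y, top at 72: pinch across x. Seated: origin 67 mm above the base's, centred; half-turned fits too. On the bench: origin at bench. Pots in it about at y -66, +66. 0.3 kg.
- lid: Lid: grey hood 122 x 212 mm, open below, 0.25 kg. Origin: centre of its foot, axes as tray. Bevelled ribs (0-8 mm) drop inside the tray's rim with 3 mm play. Flat top at 54 mm, on it a rib handle 16 thick in x, 60 long in y, top at 86 mm. Seated: origin 26 mm above the tray's, centred; half-turned fits too. On the bench: origin at bench.
- crate: Divided plywood stock tray, 152 mm along x, 226 along y, fixed to the bench: 2 x 3 cells, 70 mm square, 4 mm dividers. Cell centres at x -37, +37 and y -74, 0, +74 mm from the origin (centre of underside, z up). Cell floor at 4, top of walls and dividers at 24 mm. One corner cell is taken by a spray bottle.
- pot1: Screw-top pot of spare parts, white with black cap, upright cylinder 44 mm across and 58 mm high, 0.09 kg, closed and smooth; origin: centre of its underside, z up. If present, it is found in the base, under the tray.
- pot2: Screw-top pot of spare parts, white with black cap, upright cylinder 44 mm across and 58 mm high, 0.09 kg, closed and smooth; origin: centre of its underside, z up. If present, it is found in the base, under the tray.
- pot3: Screw-top pot of spare parts, white with black cap, upright cylinder 44 mm across and 58 mm high, 0.09 kg, closed and smooth; origin: centre of its underside, z up. If present, it is found in the base, under the tray.
- pot4: Screw-top pot of spare parts, white with black cap, upright cylinder 44 mm across and 58 mm high, 0.09 kg, closed and smooth; origin: centre of its underside, z up. If present, it is found in the tray, under the lid.
- pot5: Screw-top pot of spare parts, white with black cap, upright cylinder 44 mm across and 58 mm high, 0.09 kg, closed and smooth; origin: centre of its underside, z up. If present, it is found in the tray, under the lid.
- spray1: Bystander: clear lens-spray bottle, 32 mm across, 84 mm high, standing in the corner cell of the divided tray at about x -37, y -74 mm; origin: centre of its underside. One of the two is present; its cell is taken.
- spray2: Bystander: clear lens-spray bottle, 32 mm across, 84 mm high, standing in the corner cell of the divided tray at about x +37, y +74 mm; origin: centre of its underside. One of the two is present; its cell is taken.
- case: Bystander: hard black spectacle case 62 x 158 x 40 mm on the bench, to be left alone; origin: centre of its underside.
- tape: Bystander: roll of brown tape lying flat, 100 mm across, 48 mm high on the bench, to be left alone; origin: centre of its underside.
- driver: Bystander: small screwdriver, 150 mm long on the bench, to be left alone; origin: centre of its underside about.
- glasses: Bystander: pair of black sunglasses, 140 mm wide on the bench, to be left alone; origin: centre of its underside about.
Things that resemble listed ones, but are neither listed nor needed, are in the scene too. Leave any pink look-alike of the lid alone.

How it is judged:
By the outcome, as a careful person would: the job done as asked, in the order asked, and still so for the second after the job is handed in, with the robot touching nothing.
Of pot1, pot2, pot3, pot4, pot5 only 3 to 4 are there at a start; the rules pass over those that are not, and their reading is None.
Of spray1, spray2 only 1 to 1 are there at a start; the rules pass over those that are not, and their reading is None.
At some moment in a run one of lid, tray, pot4, pot5 may be knocked a few centimetres aside while the robot is not near it.
It also fails if it takes over 210 s, if anything falls off the work surface, if the arm or the gripper's body presses on something with over 40 N, if the wrist force passes 120 N, or if a joint passes its speed limit or range.

## Working session

There is one attempt and no reset: what is moved stays moved. The work goes in short steps, Python scripts to look and compute and a tool call to move; the robot and the scene stay as the last step left them, time stands still between calls to the robot, and variables do not carry over. Pictures are saved under pics/ and viewed, at most 14 in all, crops included, and the job is handed in when it is done.

Besides the shell and the picture viewer there is one more tool, called after "Call:" as name([rows], argument=value, ...), one row to a line, values as JSON. servo_tool: Moves the arm, as the interface text tells. Its arguments: {"type":"object","properties":{"deltas":{"type":"array","items":{"type":"array"}},"grip":{"type":"number"}},"required":["deltas"]}

```bash
ls; mkdir -p pics
cat > h.py <<'E'
import numpy as np, cv2
from workcell import ctrl, get_image, close_job, finder
def cloud(p):
    d=p["depth"]; K=p["K"]; v,u=np.indices(d.shape)
    c=np.stack([(u-K[0,2])*d/K[0,0],(v-K[1,2])*d/K[1,1],d,np.ones_like(d)],-1)
    w=(c@p["pose"].T)[...,:3]; w[d<=0]=np.nan; return w
def find(p,q,n=3,thr=.3):
    W=cloud(p)
    for r in finder.silhouettes(q,p)[:n]:
        if r["score"]<thr: continue
        m=r["mask"]; w=W[m]; w=w[~np.isnan(w[:,0])]
        if len(w)<5: continue
        zt=np.percentile(w[:,2],98); t=w[w[:,2]>zt-6]
        mc=p["frame"][m].mean(0).astype(int)
        rr=cv2.minAreaRect(t[:,:2].astype(np.float32))
        print(q,round(float(r["score"]),2),"px",[int(a*b) for a,b in zip(r["rect"],(640,400,640,400))],"bgr",mc,"ztop %.0f"%zt,"top med",np.median(t,0).round(0),"rect",np.round(rr[0],0),np.round(rr[1],0),round(rr[2],1))
def shot(name,f=None):
    p=get_image(name)
    if f: cv2.imwrite("pics/"+f,p["frame"])
    return p
E
python3 - <<'E'
from h import *
o=ctrl.get_obs(); print(o["t"],o["ee_pos"],o["orientation"],o["width"],ctrl.grip_point_offset)
for n in("top","side"):
    p=shot(n,n+"0.png"); print(n,p["pose"].round(2).tolist(),p["K"][0,0])
    for q in("lid","crate","tray","base","spray1","case","tape","driver","glasses","pot1"): find(p,q)
E
```

```text
pics
0.0 [ 255.10619835 -569.95037562  221.90479177] [-3.07085121e+00 -6.55826410e-01  4.71464845e-04] 87.78359092963365 18.700000000000003
top [[0.02, -0.98, 0.19, 336.07], [-1.0, -0.02, -0.02, -3.4], [0.02, -0.19, -0.98, 1103.34], [0.0, 0.0, 0.0, 1.0]] 435.04590642361495
lid 0.58 px [434, 199, 107, 65] bgr [100 111 120] ztop 177 top med [ 526. -297.  178.] rect [ 526. -298.] [17. 60.] 9.0
lid 0.55 px [209, 308, 103, 97] bgr [144 125 207] ztop 84 top med [280. 212.  84.] rect [280. 213.] [60. 17.] 47.1
crate 0.6 px [192, 203, 91, 69] bgr [ 88 148 190] ztop 26 top med [524. 292.  23.] rect [524. 284.] [153. 227.] 5.5
crate 0.51 px [344, 119, 43, 30] bgr [48 61 70] ztop 41 top med [ 752. -107.   37.] rect [750. -99.] [ 17. 126.] 28.6
tray 0.77 px [383, 200, 4, 27] bgr [60 68 79] ztop 100 top med [ 536. -190.   97.] rect [ 528. -191.] [72.  1.] 8.7
base 0.97 px [421, 212, 92, 46] bgr [43 53 67] ztop 75 top med [ 477. -291.   72.] rect [ 484. -277.] [216.  69.] 69.5
spray1 0.66 px [157, 187, 21, 15] bgr [113 134 149] ztop 89 top med [557. 362.  87.] rect [557. 363.] [14. 16.] 86.8
case 
[... 1312 characters left out ...]
e 0.49 px [448, 232, 86, 52] bgr [41 47 52] ztop 41 top med [ 750. -101.   38.] rect [758. -91.] [ 27. 132.] 22.7
spray1 0.61 px [313, 133, 11, 27] bgr [114 137 159] ztop 89 top med [557. 361.  88.] rect [558. 362.] [15. 12.] 19.6
case 0.88 px [387, 154, 23, 39] bgr [19 20 24] ztop 43 top med [743. 231.  41.] rect [744. 236.] [150.  55.] 79.4
tape 0.78 px [465, 290, 57, 56] bgr [ 46  79 117] ztop 51 top med [ 753. -261.   49.] rect [ 753. -256.] [97. 99.] 42.1
driver 0.77 px [406, 196, 16, 38] bgr [ 13  21 176] ztop 28 top med [737.  28.  26.] rect [737.  19.] [104.  20.] 83.2
glasses 0.74 px [452, 232, 85, 51] bgr [35 39 43] ztop 41 top med [750. -99.  38.] rect [758. -92.] [ 27. 131.] 22.7
```

View pics/top0.png

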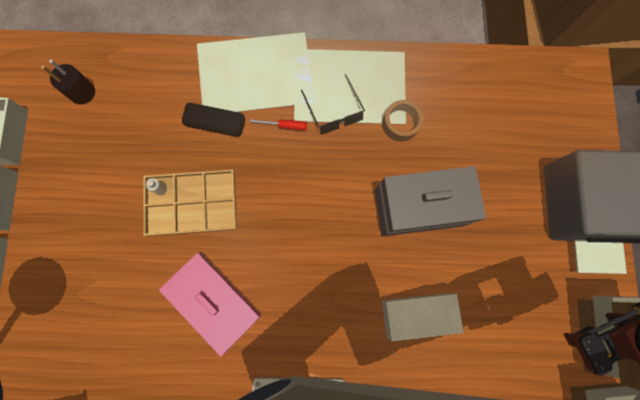

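View pics/side0.png

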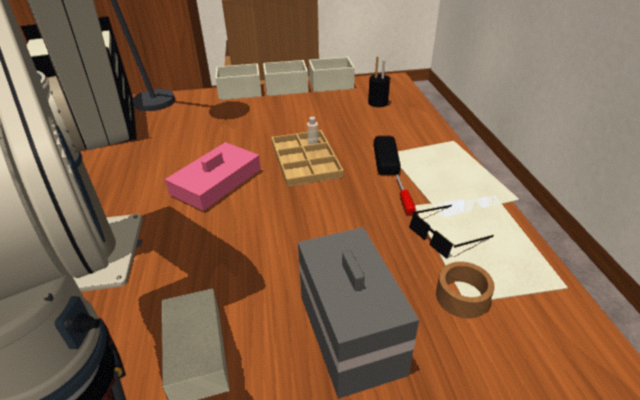

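The views agree. The box is at about (526,-298) with yaw 8.7° (handle at top px 437,195). The crate is at (524,284) with yaw 5.5°, and the spray is in its +x,+y cell (px 153,185). The pink look-alike is at px (208,305). The bench between box and crate is free, so I'm setting out.

Add to h.py:
```python
from scipy.spatial.transform import Rotation as R
H=8.7
def plan(*wps,h=H):
    "print tool-frame shift/turn (from the present, then from each waypoint) to TCP world points, tool y at heading h"
    o=ctrl.get_obs(); T=R.from_rotvec(o["orientation"]); p=np.array(o["ee_pos"])
    print("t %.1f"%o["t"],"tcp",p.round(1),"head %.1f"%np.degrees(np.arctan2(*T.as_matrix()[[1,0],1])),"w %.1f"%o["width"],"gf %.1f"%o["grasp_force"],"F",np.round(o["ft_force"],1))
    a=np.radians(h); G=R.from_matrix(np.array([[-np.sin(a),np.cos(a),0],[np.cos(a),np.sin(a),0],[0,0,-1]]))
    for w in wps:
        w=np.array(w,float); d=T.inv().apply(w-p); print(w.round(0),"shift",d.round(1),"turn",(T.inv()*G).as_rotvec().round(3),"rows>=%.1f"%(np.linalg.norm(d)/41.7))
        p,T=w,G
```

```text
(no output)
```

Call:
servo_tool([
  [[33, -12, -4], [0, 0, -0.118]],
  [[66, -25, -8], [0, 0, -0.236]],
  [[99, -38, -12], [0, 0, -0.354]],
  [[132, -51, -16], [0, 0, -0.472]],
  [[165, -63, -20], [0, 0, -0.59]],
])

```text
t: 1.52
ee_pos: [381.0, -444.2, 242.9]
orientation: [2.745, 1.528, 0.0]
ft_force: [-0.5, 0.6, -0.7]
width: 88.1
grasp_force: 0.0
```

```bash
python3 -c "
from h import *
plan((526,-298,250))"
```

```text
t 1.5 tcp [ 381.  -444.2  242.9] head -31.8 w 88.1 gf 0.0 F [-0.5  0.6 -0.7]
[ 526. -298.  250.] shift [200.7  46.3  -7.1] turn [ 0.    -0.    -0.706] rows>=4.9
```

Call:
servo_tool([
  [[33, 8, -1], [0, 0, -0.118]],
  [[67, 15, -3], [0, 0, -0.236]],
  [[100, 23, -4], [0, 0, -0.353]],
  [[134, 31, -5], [0, 0, -0.471]],
  [[167, 39, -6], [0, 0, -0.588]],
])

```text
t: 1.93
ee_pos: [503.1, -323.3, 249.0]
orientation: [2.183, 2.258, 0.0]
ft_force: [0.6, -0.6, 0.7]
width: 87.6
grasp_force: 0.0
```

```bash
python3 -c "
from h import *
plan((526,-298,250))"
```

```text
t 1.9 tcp [ 503.1 -323.3  249. ] head 1.9 w 87.6 gf 0.0 F [ 0.6 -0.6  0.7]
[ 526. -298.  250.] shift [24.5 23.8 -1. ] turn [ 0.     0.    -0.118] rows>=0.8
```

Call:
servo_tool([
  [[24.5, 23.8, -1], [0, 0, -0.118]],
  [[24.5, 23.8, -1], [0, 0, -0.118]],
  [[24.5, 23.8, -1], [0, 0, -0.118]],
])

```text
t: 2.18
ee_pos: [526.0, -298.3, 249.6]
orientation: [2.051, 2.38, -0.0]
ft_force: [-0.2, -0.1, 0.5]
width: 87.5
grasp_force: 0.0
```

```bash
python3 -c "
from h import *
plan((526,-298,152))
p=shot('side','side1.png'); find(p,'lid')
p=shot('top'); find(p,'lid')"
```

```text
t 2.2 tcp [ 526.  -298.3  249.6] head 8.5 w 87.5 gf 0.0 F [-0.2 -0.1  0.5]
[ 526. -298.  152.] shift [ 0.3  0.  97.6] turn [-0.     0.    -0.004] rows>=2.3
lid 0.88 px [361, 295, 120, 135] bgr [80 85 89] ztop 180 top med [ 526. -301.  180.] rect [ 514. -295.] [59. 61.] 76.4
lid 0.75 px [215, 176, 92, 71] bgr [119  94 194] ztop 86 top med [280. 211.  86.] rect [281. 213.] [59. 19.] 48.4
lid 0.88 px [210, 306, 104, 102] bgr [143 124 207] ztop 84 top med [280. 212.  84.] rect [280. 213.] [59. 16.] 47.6
lid 0.6 px [418, 202, 73, 62] bgr [69 76 83] ztop 179 top med [ 525. -291.  178.] rect [ 484. -240.] [ 34. 198.] 38.3
```

Call:
servo_tool([
  [[0, 0, 40], [0, 0, 0]],
  [[0, 0, 75], [0, 0, 0]],
  [[0, 0, 97], [0, 0, 0]],
  [[0, 0, 97], [0, 0, 0]],
])

```text
t: 2.72
ee_pos: [522.8, -300.0, 149.2]
orientation: [-2.054, -2.372, 0.001]
ft_force: [0.1, 0.4, -1.0]
width: 87.6
grasp_force: 0.0
```

Call:
servo_tool([
  [[0, 0, 0], [0, 0, 0]],
  [[0, 0, 0], [0, 0, 0]],
  [[0, 0, 0], [0, 0, 0]],
  [[0, 0, 0], [0, 0, 0]],
  [[0, 0, 0], [0, 0, 0]],
], grip=1)

```text
t: 3.13
ee_pos: [525.2, -299.9, 153.4]
orientation: [2.053, 2.376, 0.0]
ft_force: [-0.4, 0.3, -0.1]
width: 57.8
grasp_force: 0.0
```

Call:
servo_tool([
  [[0, 0, 0], [0, 0, 0]],
  [[0, 0, 0], [0, 0, 0]],
  [[0, 0, 0], [0, 0, 0]],
])

```text
t: 3.38
ee_pos: [525.1, -299.6, 152.9]
orientation: [2.053, 2.377, 0.0]
ft_force: [0.3, -0.4, 0.5]
width: 37.8
grasp_force: 0.0
```

Call:
servo_tool([
  [[0, 0, 0], [0, 0, 0]],
  [[0, 0, 0], [0, 0, 0]],
  [[0, 0, 0], [0, 0, 0]],
  [[0, 0, 0], [0, 0, 0]],
  [[0, 0, 0], [0, 0, 0]],
])

```text
t: 3.8
ee_pos: [525.2, -299.6, 152.7]
orientation: [2.053, 2.377, 0.0]
ft_force: [0.8, 0.0, -0.2]
width: 16.0
grasp_force: 30.0
```

Call:
servo_tool([
  [[0, 0, -3], [0, 0, 0]],
  [[0, 0, -15], [0, 0, 0]],
  [[0, 0, -40], [0, 0, 0]],
  [[0, 0, -75], [0, 0, 0]],
  [[0, 0, -110], [0, 0, 0]],
])

```text
t: 4.22
ee_pos: [524.1, -299.2, 263.7]
orientation: [-2.052, -2.376, 0.001]
ft_force: [0.9, -0.6, -3.4]
width: 15.7
grasp_force: 30.0
```

```bash
python3 -c "
from h import *
plan((615,5,262),(615,5,61))
p=shot('side','side2.png'); find(p,'lid');find(p,'pot1',5)"
```

```text
t 4.2 tcp [ 524.1 -299.2  263.7] head 8.4 w 15.7 gf 30.0 F [ 0.9 -0.6 -3.4]
[615.   5. 262.] shift [287.7 134.2   1.8] turn [-0.002 -0.002 -0.006] rows>=7.6
[615.   5.  61.] shift [  0.   0. 201.] turn [0. 0. 0.] rows>=4.8
lid 0.89 px [360, 250, 132, 123] bgr [79 85 88] ztop 289 top med [ 526. -314.  291.] rect [ 499. -322.] [103.  47.] 34.7
lid 0.59 px [214, 174, 94, 67] bgr [122  96 196] ztop 86 top med [280. 211.  86.] rect [280. 214.] [59. 19.] 45.6
pot1 0.46 px [407, 196, 19, 40] bgr [ 16  26 193] ztop 29 top med [738.  29.  26.] rect [738.  19.] [105.  20.] 85.7
```

Call:
servo_tool([
  [[20, 9, 0], [0, 0, 0]],
  [[50, 23, 0], [0, 0, 0]],
  [[82, 38, 0], [0, 0, 0]],
  [[115, 54, 0], [0, 0, 0]],
  [[150, 70, 0], [0, 0, 0]],
])

```text
t: 4.78
ee_pos: [571.5, -139.6, 261.2]
orientation: [-2.053, -2.375, 0.002]
ft_force: [0.8, -0.7, -2.5]
width: 15.7
grasp_force: 30.0
```

Call:
servo_tool([
  [[35, 16, 0], [0, 0, 0]],
  [[70, 32, 0], [0, 0, 0]],
  [[105, 48, 0], [0, 0, 0]],
  [[128, 60, 0], [0, 0, 0]],
  [[138, 64, 0], [0, 0, 0]],
])

```text
t: 5.2
ee_pos: [615.5, 8.3, 261.1]
orientation: [-2.048, -2.379, 0.002]
ft_force: [0.7, 0.3, -2.0]
width: 16.0
grasp_force: 30.0
```

Call:
servo_tool([
  [[0, 0, 35], [0, 0, 0]],
  [[0, 0, 72], [0, 0, 0]],
  [[0, 0, 110], [0, 0, 0]],
  [[0, 0, 145], [0, 0, 0]],
  [[0, 0, 170], [0, 0, 0]],
])

```text
t: 5.62
ee_pos: [612.7, 4.2, 88.5]
orientation: [-2.051, -2.374, 0.006]
ft_force: [0.8, 0.0, -2.2]
width: 15.9
grasp_force: 30.0
```

Call:
servo_tool([
  [[0, 0, 10], [0, 0, 0]],
  [[0, 0, 18], [0, 0, 0]],
  [[0, 0, 18], [0, 0, 0]],
  [[0, 0, 18], [0, 0, 0]],
])

```text
t: 5.95
ee_pos: [616.3, 4.6, 75.5]
orientation: [2.053, 2.377, 0.001]
ft_force: [0.7, -0.3, -2.8]
width: 15.7
grasp_force: 30.0
```

```bash
python3 -c "
from h import *
plan((615,5,59))
p=shot('top','top2.png'); find(p,'tray');find(p,'pot1',5)
p=shot('side','side3.png'); find(p,'tray');find(p,'pot1',5)"
```

```text
t 6.0 tcp [616.3   4.6  75.5] head 8.4 w 15.7 gf 30.0 F [ 0.7 -0.3 -2.8]
[615.   5.  59.] shift [ 0.6 -1.3 16.5] turn [ 0.001  0.    -0.006] rows>=0.4
tray 0.64 px [429, 203, 94, 56] bgr [136 151 164] ztop 137 top med [ 525. -298.  138.] rect [ 526. -298.] [14. 43.] 7.2
pot1 0.77 px [402, 198, 24, 19] bgr [45 50 58] ztop 140 top med [ 520. -230.  136.] rect [ 520. -230.] [41. 42.] 38.0
tray 0.97 px [355, 307, 115, 124] bgr [163 174 189] ztop 139 top med [ 526. -300.  140.] rect [ 526. -298.] [14. 43.] 7.5
pot1 0.94 px [340, 263, 23, 41] bgr [56 59 67] ztop 140 top med [ 521. -232.  138.] rect [ 525. -240.] [42. 66.] 22.8
```

Call:
servo_tool([
  [[0, 0, 6], [0, 0, 0]],
  [[0, 0, 11], [0, 0, 0]],
  [[0, 0, 15], [0, 0, 0]],
  [[0, 0, 16], [0, 0, 0]],
  [[0, 0, 16], [0, 0, 0]],
])

```text
t: 6.67
ee_pos: [615.5, 4.8, 59.3]
orientation: [-2.053, -2.377, 0.001]
ft_force: [-3.9, -0.1, 9.0]
width: 15.7
grasp_force: 30.0
```

View pics/side3.png

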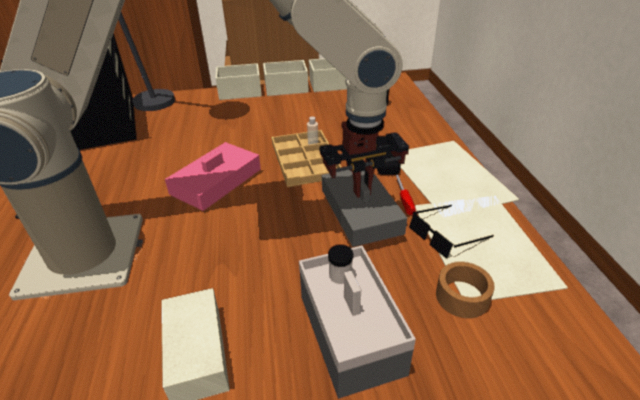

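The side view shows the lid on the bench, with the tray holding one pot at its +y end (px 340,262). I'll release and go to the tray handle, gripping a little toward the pot for balance.

Call:
servo_tool([
  [[0, 0, 0], [0, 0, 0]],
  [[0, 0, 0], [0, 0, 0]],
  [[0, 0, 0], [0, 0, 0]],
  [[0, 0, 0], [0, 0, 0]],
  [[0, 0, 0], [0, 0, 0]],
], grip=0)

```text
t: 7.08
ee_pos: [615.7, 4.8, 58.5]
orientation: [-2.053, -2.377, 0.0]
ft_force: [0.2, 0.5, 0.5]
width: 43.2
grasp_force: 0.0
```

Call:
servo_tool([
  [[0, 0, -15], [0, 0, 0]],
  [[0, 0, -50], [0, 0, 0]],
  [[0, 0, -90], [0, 0, 0]],
  [[0, 0, -130], [0, 0, 0]],
  [[0, 0, -165], [0, 0, 0]],
])

```text
t: 7.5
ee_pos: [615.9, 4.8, 226.0]
orientation: [2.053, 2.377, 0.001]
ft_force: [0.8, 0.4, 0.5]
width: 43.9
grasp_force: 0.0
```

```bash
python3 -c "
from h import *
plan((524,-288,225),(524,-288,103))"
```

```text
t 7.5 tcp [615.9   4.8 226. ] head 8.4 w 43.9 gf 0.0 F [0.8 0.4 0.5]
[ 524. -288.  225.] shift [-276.3 -133.5    0.9] turn [ 0.001  0.    -0.006] rows>=7.4
[ 524. -288.  103.] shift [  0.   0. 122.] turn [0. 0. 0.] rows>=2.9
```

Call:
servo_tool([
  [[-25, -12, 0], [0, 0, 0]],
  [[-60, -29, 0], [0, 0, 0]],
  [[-96, -46, 0], [0, 0, 0]],
  [[-132, -64, 0], [0, 0, 0]],
  [[-168, -81, 0], [0, 0, 0]],
])

```text
t: 7.92
ee_pos: [559.2, -174.5, 223.8]
orientation: [2.052, 2.378, 0.0]
ft_force: [0.1, -0.7, -0.1]
width: 44.1
grasp_force: 0.0
```

Call:
servo_tool([
  [[-36, -17, 0], [0, 0, 0]],
  [[-70, -34, 0], [0, 0, 0]],
  [[-95, -46, 0], [0, 0, 0]],
  [[-108, -52.5, 0], [0, 0, 0]],
  [[-108, -52.5, 0], [0, 0, 0]],
])

```text
t: 8.33
ee_pos: [522.9, -290.1, 223.5]
orientation: [2.057, 2.374, -0.0]
ft_force: [0.1, 0.8, -0.2]
width: 44.1
grasp_force: 0.0
```

Call:
servo_tool([
  [[0, 0, 30], [0, 0, 0]],
  [[0, 0, 65], [0, 0, 0]],
  [[0, 0, 100], [0, 0, 0]],
  [[0, 0, 122], [0, 0, 0]],
  [[0, 0, 122], [0, 0, 0]],
])

```text
t: 8.75
ee_pos: [521.3, -284.4, 96.9]
orientation: [-2.046, -2.372, 0.002]
ft_force: [-0.2, 0.5, 0.4]
width: 43.9
grasp_force: 0.0
```

Call:
servo_tool([
  [[0, 0, 0], [0, 0, 0]],
  [[0, 0, 0], [0, 0, 0]],
  [[0, 0, 0], [0, 0, 0]],
  [[0, 0, 0], [0, 0, 0]],
  [[0, 0, 0], [0, 0, 0]],
], grip=1)

```text
t: 9.17
ee_pos: [524.8, -288.0, 103.2]
orientation: [2.052, 2.375, 0.001]
ft_force: [2.2, 1.5, 2.9]
width: 14.1
grasp_force: 1.7
```

Call:
servo_tool([
  [[0, 0, 0], [0, 0, 0]],
  [[0, 0, 0], [0, 0, 0]],
  [[0, 0, 0], [0, 0, 0]],
])

```text
t: 9.42
ee_pos: [524.8, -288.0, 103.2]
orientation: [2.052, 2.376, 0.001]
ft_force: [1.6, 1.3, 7.9]
width: 13.7
grasp_force: 30.0
```

Call:
servo_tool([
  [[0, 0, -2], [0, 0, 0]],
  [[0, 0, -6], [0, 0, 0]],
  [[0, 0, -14], [0, 0, 0]],
  [[0, 0, -26], [0, 0, 0]],
  [[0, 0, -42], [0, 0, 0]],
])

```text
t: 9.83
ee_pos: [523.0, -287.3, 143.8]
orientation: [-2.052, -2.376, 0.001]
ft_force: [0.2, -0.0, -4.1]
width: 13.7
grasp_force: 30.0
```

Call:
servo_tool([
  [[0, 0, -20], [0, 0, 0]],
  [[0, 0, -40], [0, 0, 0]],
  [[0, 0, -57], [0, 0, 0]],
  [[0, 0, -60], [0, 0, 0]],
  [[0, 0, -60], [0, 0, 0]],
])

```text
t: 10.25
ee_pos: [524.5, -288.1, 205.5]
orientation: [2.051, 2.375, 0.001]
ft_force: [-0.2, 0.2, -3.9]
width: 14.2
grasp_force: 30.0
```

```bash
python3 -c "
from h import *
plan((438.5,20,205),(438.5,20,36))
p=shot('side','side4.png'); find(p,'tray');find(p,'pot1',5)
p=shot('top','top4.png'); find(p,'tray');find(p,'pot1',5)"
```

```text
t 10.2 tcp [ 524.5 -288.1  205.5] head 8.4 w 14.2 gf 30.0 F [-0.2  0.2 -3.9]
[438.  20. 205.] shift [ 3.173e+02 -4.030e+01 -2.000e-01] turn [ 0.003  0.002 -0.006] rows>=7.7
[438.  20.  36.] shift [  0.   0. 169.] turn [0. 0. 0.] rows>=4.1
tray 0.69 px [355, 270, 128, 113] bgr [134 144 157] ztop 241 top med [ 527. -307.  242.] rect [ 500. -318.] [97. 37.] 31.9
tray 0.43 px [313, 131, 12, 27] bgr [125 147 168] ztop 89 top med [557. 362.  87.] rect [556. 363.] [16. 15.] 44.5
pot1 0.92 px [367, 346, 31, 36] bgr [25 25 27] ztop 66 top med [ 538. -363.   63.] rect [ 537. -373.] [67. 42.] 80.9
pot1 0.6 px [349, 333, 21, 22] bgr [103 111 122] ztop 55 top med [ 523. -320.   53.] rect [ 513. -361.] [97. 16.] 73.5
pot1 0.58 px [331, 227, 10, 21] bgr [111 119 131] ztop 228 top med [ 506. -244.  224.] rect [ 506. -244.] [3. 9.] 45.2
tray 0.65 px [414, 198, 51, 58] bgr [ 98 109 122] ztop 212 top med [ 528. -252.  234.] rect [ 489. -207.] [ 55. 167.] 41.9
pot1 0.57 px [412, 192, 26, 20] bgr [43 47 55] ztop 238 top med [ 517. -230.  236.] rect [ 518. -230.] [42. 42.] 45.8
```

View pics/side4.png

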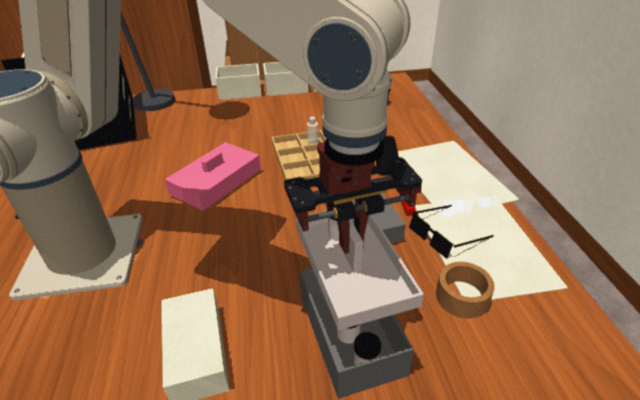

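The tray hangs level with its pot still in it. Pots show in the base at px (367,346) and (349,333). Next I carry the tray to the bench.

Call:
servo_tool([
  [[12, -2, 0], [0, 0, 0]],
  [[36, -5, 0], [0, 0, 0]],
  [[66, -8, 0], [0, 0, 0]],
  [[98, -12, 0], [0, 0, 0]],
  [[130, -16, 0], [0, 0, 0]],
])

```text
t: 10.97
ee_pos: [487.8, -159.6, 203.1]
orientation: [-2.054, -2.376, 0.0]
ft_force: [0.1, 1.0, -3.6]
width: 13.8
grasp_force: 30.0
```

Call:
servo_tool([
  [[32, -4, 0], [0, 0, 0]],
  [[64, -8, 0], [0, 0, 0]],
  [[96, -12, 0], [0, 0, 0]],
  [[126, -16, 0], [0, 0, 0]],
  [[152, -19, 0], [0, 0, 0]],
])

```text
t: 11.38
ee_pos: [446.3, -11.6, 203.4]
orientation: [-2.052, -2.377, 0.001]
ft_force: [0.0, 0.4, -3.1]
width: 13.8
grasp_force: 30.0
```

Call:
servo_tool([
  [[18, -3, 0], [0, 0, 0]],
  [[29, -4, 0], [0, 0, 0]],
  [[35, -5, 0], [0, 0, 0]],
  [[35, -5, 0], [0, 0, 0]],
  [[35, -5, 0], [0, 0, 0]],
])

```text
t: 11.8
ee_pos: [438.3, 19.9, 203.7]
orientation: [2.053, 2.378, -0.0]
ft_force: [-0.2, -0.1, -2.9]
width: 14.1
grasp_force: 30.0
```

Call:
servo_tool([
  [[0, 0, 15], [0, 0, 0]],
  [[0, 0, 43], [0, 0, 0]],
  [[0, 0, 75], [0, 0, 0]],
  [[0, 0, 107], [0, 0, 0]],
  [[0, 0, 130], [0, 0, 0]],
])

```text
t: 12.22
ee_pos: [437.9, 19.1, 71.7]
orientation: [-2.055, -2.376, 0.001]
ft_force: [-0.4, -1.2, -3.7]
width: 14.1
grasp_force: 30.0
```

Call:
servo_tool([
  [[0, 0, 12], [0, 0, 0]],
  [[0, 0, 20], [0, 0, 0]],
  [[0, 0, 24], [0, 0, 0]],
  [[0, 0, 24], [0, 0, 0]],
  [[0, 0, 24], [0, 0, 0]],
])

```text
t: 12.63
ee_pos: [438.8, 19.8, 50.2]
orientation: [2.054, 2.376, 0.001]
ft_force: [-0.4, -0.4, -3.4]
width: 13.7
grasp_force: 30.0
```

```bash
python3 -c "
from h import *
plan((438.5,20,36))
p=shot('top','top5.png'); find(p,'pot1',6); find(p,'tray')
p=shot('side','side5.png'); find(p,'pot1',6); find(p,'tray')"
```

```text
t 12.6 tcp [438.8  19.8  50.2] head 8.3 w 13.7 gf 30.0 F [-0.4 -0.4 -3.4]
[438.  20.  36.] shift [ 0.2 -0.3 14.2] turn [ 0.001  0.    -0.006] rows>=0.3
pot1 0.67 px [448, 202, 20, 16] bgr [41 46 57] ztop 64 top med [ 538. -363.   61.] rect [ 538. -362.] [41. 42.] 4.8
pot1 0.53 px [427, 206, 18, 19] bgr [44 50 60] ztop 65 top med [ 521. -301.   62.] rect [ 521. -301.] [41. 40.] 70.6
tray 0.89 px [338, 232, 15, 46] bgr [168 186 193] ztop 50 top med [468. -90.  48.] rect [454. -83.] [120.  26.] 5.6
pot1 0.9 px [347, 323, 24, 39] bgr [55 57 62] ztop 65 top med [ 522. -302.   63.] rect [ 523. -300.] [42. 41.] 48.7
pot1 0.78 px [366, 346, 33, 37] bgr [34 34 37] ztop 66 top med [ 538. -363.   63.] rect [ 537. -373.] [66. 42.] 80.8
pot1 0.64 px [387, 155, 23, 40] bgr [20 21 25] ztop 43 top med [743. 229.  41.] rect [745. 237.] [148.  56.] 79.6
tray 0.7 px [276, 191, 10, 22] bgr [53 56 63] ztop 108 top med [440.  21. 108.] rect [436.  10.] [45.  8.] 76.6
```

View pics/top5.png

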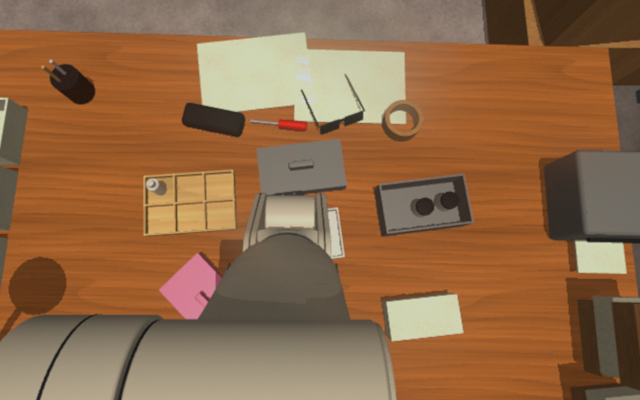

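The base holds two pots, (521,-301) and (538,-363), and its +y spot is empty. That makes three pots in all. I set the tray down.

Call:
servo_tool([
  [[0, 0, 5], [0, 0, 0]],
  [[0, 0, 9], [0, 0, 0]],
  [[0, 0, 12], [0, 0, 0]],
  [[0, 0, 13.5], [0, 0, 0]],
  [[0, 0, 14], [0, 0, 0]],
])

```text
t: 13.35
ee_pos: [437.8, 20.2, 36.0]
orientation: [-2.053, -2.377, 0.001]
ft_force: [-5.7, 0.7, 20.5]
width: 14.0
grasp_force: 30.0
```

Call:
servo_tool([
  [[0, 0, 0], [0, 0, 0]],
  [[0, 0, 0], [0, 0, 0]],
  [[0, 0, 0], [0, 0, 0]],
  [[0, 0, 0], [0, 0, 0]],
  [[0, 0, 0], [0, 0, 0]],
], grip=-0.2)

```text
t: 13.77
ee_pos: [438.2, 20.1, 35.6]
orientation: [2.054, 2.377, 0.0]
ft_force: [0.5, 0.1, 0.3]
width: 43.8
grasp_force: 0.0
```

Call:
servo_tool([
  [[0, 0, -12], [0, 0, 0]],
  [[0, 0, -45], [0, 0, 0]],
  [[0, 0, -80], [0, 0, 0]],
  [[0, 0, -115], [0, 0, 0]],
  [[0, 0, -115], [0, 0, 0]],
], grip=-0.6)

```text
t: 14.18
ee_pos: [441.8, 20.2, 155.9]
orientation: [2.049, 2.372, 0.01]
ft_force: [1.6, 0.5, 0.2]
width: 70.2
grasp_force: 0.0
```

```bash
python3 -c "
from h import *
p=shot('side','side6.png'); find(p,'pot1',6); find(p,'tray');find(p,'lid')
plan((434,78,150))"
```

```text
pot1 0.89 px [366, 345, 32, 34] bgr [32 32 34] ztop 66 top med [ 538. -363.   63.] rect [ 538. -362.] [42. 41.] 77.2
pot1 0.8 px [277, 195, 15, 29] bgr [50 55 63] ztop 73 top med [432.  74.  71.] rect [430.  66.] [65. 42.] 75.9
pot1 0.74 px [348, 324, 23, 43] bgr [56 58 64] ztop 65 top med [ 522. -301.   63.] rect [ 517. -311.] [69. 43.] 62.8
tray 0.85 px [286, 224, 73, 76] bgr [130 140 153] ztop 72 top med [439.   6.  73.] rect [439.  10.] [14. 45.] 7.8
lid 0.73 px [213, 175, 89, 73] bgr [ 95  75 162] ztop 86 top med [281. 210.  86.] rect [326. 108.] [ 56. 265.] 23.4
lid 0.64 px [363, 211, 83, 78] bgr [86 93 98] ztop 86 top med [614.   1.  87.] rect [614.   6.] [16. 62.] 8.2
t 14.4 tcp [437.3  20.1 149.8] head 8.4 w 70.4 gf 0.0 F [-0.3 -0.6 -0.7]
[434.  78. 150.] shift [57.8  5.1 -0.2] turn [-0.001 -0.    -0.006] rows>=1.4
```

View pics/side6.png

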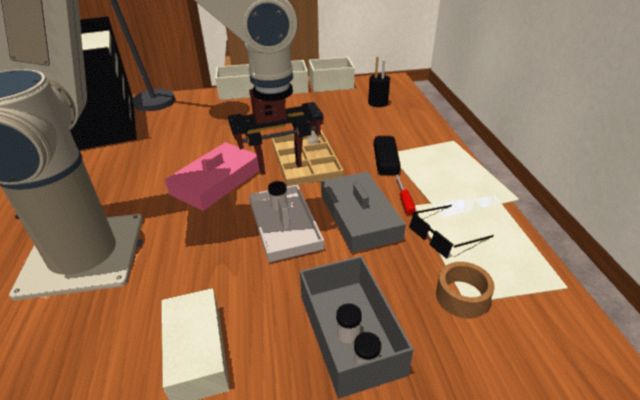

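Tray at (439,10), pot in it at about (432,78) with top at z 71 (px 277,188), lid undisturbed at (614,6). I pick the tray pot.

Call:
servo_tool([
  [[25, 1, 0], [0, 0, 0]],
  [[50, 2, 0], [0, 0, 0]],
  [[58, 3, 0], [0, 0, 0]],
  [[58, 3, 0], [0, 0, 0]],
])

```text
t: 14.72
ee_pos: [431.6, 79.0, 149.2]
orientation: [-2.049, -2.379, 0.003]
ft_force: [0.3, 0.2, -0.4]
width: 70.0
grasp_force: 0.0
```

Call:
servo_tool([
  [[0, 0, 30], [0, 0, 0]],
  [[0, 0, 65], [0, 0, 0]],
  [[0, 0, 95], [0, 0, 0]],
  [[0, 0, 112], [0, 0, 0]],
  [[0, 0, 112], [0, 0, 0]],
])

```text
t: 15.13
ee_pos: [429.6, 76.7, 35.0]
orientation: [-2.05, -2.374, 0.01]
ft_force: [-0.4, -0.5, 0.7]
width: 70.2
grasp_force: 0.0
```

Call:
servo_tool([
  [[0, 0, 0], [0, 0, 0]],
  [[0, 0, 0], [0, 0, 0]],
  [[0, 0, 0], [0, 0, 0]],
  [[0, 0, 0], [0, 0, 0]],
  [[0, 0, 0], [0, 0, 0]],
], grip=1)

```text
t: 15.55
ee_pos: [433.4, 78.0, 39.7]
orientation: [2.052, 2.377, 0.002]
ft_force: [-1.0, -0.5, 3.6]
width: 43.3
grasp_force: 30.0
```

Call:
servo_tool([
  [[0, 0, 0], [0, 0, 0]],
  [[0, 0, 0], [0, 0, 0]],
  [[0, 0, 0], [0, 0, 0]],
])

```text
t: 15.8
ee_pos: [433.4, 78.0, 39.7]
orientation: [2.052, 2.377, 0.002]
ft_force: [-1.2, -0.9, 8.5]
width: 43.7
grasp_force: 30.0
```

```bash
python3 -c "
from h import *
plan((432,78,150),(568,214,150),(568,214,32))"
```

```text
t 15.8 tcp [433.4  78.   39.7] head 8.4 w 43.7 gf 30.0 F [-1.2 -0.9  8.5]
[432.  78. 150.] shift [   0.2   -1.1 -110.3] turn [ 0.002  0.    -0.006] rows>=2.6
[568. 214. 150.] shift [113.9 155.    0. ] turn [0. 0. 0.] rows>=4.6
[568. 214.  32.] shift [  0.   0. 118.] turn [0. 0. 0.] rows>=2.8
```

Call:
servo_tool([
  [[0, 0, -8], [0, 0, 0]],
  [[0, 0, -35], [0, 0, 0]],
  [[0, 0, -70], [0, 0, 0]],
  [[0, 0, -100], [0, 0, 0]],
  [[0, 0, -110], [0, 0, 0]],
])

```text
t: 16.22
ee_pos: [434.5, 78.3, 152.9]
orientation: [2.051, 2.375, 0.007]
ft_force: [1.4, 0.9, -1.4]
width: 43.3
grasp_force: 30.0
```

Call:
servo_tool([
  [[15, 20, 0], [0, 0, 0]],
  [[36, 48, 0], [0, 0, 0]],
  [[58, 78, 0], [0, 0, 0]],
  [[80, 108, 0], [0, 0, 0]],
  [[102, 138, 0], [0, 0, 0]],
])

```text
t: 16.63
ee_pos: [555.2, 200.3, 149.6]
orientation: [2.053, 2.377, 0.001]
ft_force: [0.9, 0.1, -0.5]
width: 43.5
grasp_force: 30.0
```

Call:
servo_tool([
  [[12, 15, 0], [0, 0, 0]],
  [[12, 15, 0], [0, 0, 0]],
  [[12, 15, 0], [0, 0, 0]],
])

```text
t: 16.88
ee_pos: [567.2, 213.5, 148.8]
orientation: [-2.052, -2.379, 0.001]
ft_force: [0.7, -0.5, -1.1]
width: 43.8
grasp_force: 30.0
```

```bash
python3 -c "
from h import *
plan((568,214,32))
p=shot('side','side7.png'); find(p,'pot1',6); find(p,'crate',1)"
```

```text
t 16.9 tcp [567.2 213.5 148.8] head 8.4 w 43.8 gf 30.0 F [ 0.7 -0.5 -1.1]
[568. 214.  32.] shift [  0.4   0.9 116.8] turn [-0.     0.    -0.005] rows>=2.8
pot1 0.85 px [322, 121, 17, 30] bgr [63 68 77] ztop 182 top med [568. 208. 180.] rect [568. 213.] [40. 42.] 13.8
pot1 0.84 px [348, 323, 25, 42] bgr [55 57 62] ztop 65 top med [ 522. -301.   63.] rect [ 523. -300.] [44. 42.] 41.4
pot1 0.76 px [367, 347, 32, 36] bgr [32 32 34] ztop 65 top med [ 538. -363.   63.] rect [ 534. -367.] [56. 43.] 44.9
crate 0.67 px [307, 157, 72, 49] bgr [ 69 116 150] ztop 27 top med [524. 254.  25.] rect [528. 254.] [153. 297.] 5.6
```

Call:
servo_tool([
  [[0, 0, 30], [0, 0, 0]],
  [[0, 0, 62], [0, 0, 0]],
  [[0, 0, 90], [0, 0, 0]],
  [[0, 0, 106], [0, 0, 0]],
  [[0, 0, 112], [0, 0, 0]],
])

```text
t: 17.45
ee_pos: [564.8, 211.3, 34.2]
orientation: [-2.053, -2.375, 0.007]
ft_force: [-0.3, 0.2, -0.8]
width: 44.2
grasp_force: 30.0
```

Call:
servo_tool([
  [[0, 0, 2], [0, 0, 0]],
  [[0, 0, 4], [0, 0, 0]],
  [[0, 0, 5], [0, 0, 0]],
  [[0, 0, 5], [0, 0, 0]],
])

```text
t: 17.78
ee_pos: [568.1, 213.1, 32.8]
orientation: [2.053, 2.377, 0.003]
ft_force: [0.0, 0.7, -0.3]
width: 43.9
grasp_force: 30.0
```

Call:
servo_tool([
  [[0, 0, 0], [0, 0, 0]],
  [[0, 0, 0], [0, 0, 0]],
  [[0, 0, 0], [0, 0, 0]],
  [[0, 0, 0], [0, 0, 0]],
], grip=-0.35)

```text
t: 18.12
ee_pos: [567.7, 213.1, 32.1]
orientation: [2.053, 2.377, 0.001]
ft_force: [-0.3, -0.0, -0.9]
width: 59.3
grasp_force: 0.0
```

Call:
servo_tool([
  [[0, 0, -15], [0, 0, 0]],
  [[0, 0, -50], [0, 0, 0]],
  [[0, 0, -90], [0, 0, 0]],
  [[0, 0, -130], [0, 0, 0]],
  [[0, 0, -150], [0, 0, 0]],
])

```text
t: 18.53
ee_pos: [569.3, 213.7, 186.6]
orientation: [2.052, 2.375, 0.008]
ft_force: [1.0, -0.1, -0.4]
width: 59.2
grasp_force: 0.0
```

```bash
python3 -c "
from h import *
p=shot('side','side8.png'); find(p,'pot1',6);find(p,'tray',1);find(p,'lid',2)
plan((521.5,-301,182),(521.5,-301,32),(521.5,-301,182),(561,287.5,182))"
```

```text
pot1 0.57 px [367, 346, 30, 35] bgr [32 32 34] ztop 65 top med [ 538. -363.   63.] rect [ 538. -372.] [64. 43.] 87.0
pot1 0.48 px [408, 201, 14, 30] bgr [ 12  20 178] ztop 29 top med [738.  29.  26.] rect [737.  19.] [104.  21.] 81.6
tray 0.95 px [285, 223, 76, 76] bgr [153 164 179] ztop 71 top med [439.   5.  73.] rect [439.   9.] [14. 45.] 8.2
lid 0.94 px [364, 212, 80, 76] bgr [84 91 96] ztop 86 top med [614.   1.  87.] rect [614.   7.] [16. 62.] 8.6
lid 0.82 px [214, 176, 91, 69] bgr [ 87  68 152] ztop 86 top med [280. 209.  87.] rect [280. 214.] [58. 19.] 44.2
t 18.7 tcp [567.4 213.  182. ] head 8.4 w 59.2 gf 0.0 F [-0.8  0.2 -0.1]
[ 522. -301.  182.] shift [-5.019e+02 -1.202e+02 -2.000e-01] turn [ 0.001 -0.    -0.006] rows>=12.4
[ 522. -301.   32.] shift [  0.   0. 150.] turn [0. 0. 0.] rows>=3.6
[ 522. -301.  182.] shift [   0.    0. -150.] turn [0. 0. 0.] rows>=3.6
[561. 288. 182.] shift [575.8 128.1   0. ] turn [0. 0. 0.] rows>=14.1
```

Call:
servo_tool([
  [[-25, -6, 0], [0, 0, 0]],
  [[-62, -15, 0], [0, 0, 0]],
  [[-101, -24, 0], [0, 0, 0]],
  [[-141, -34, 0], [0, 0, 0]],
  [[-181, -43, 0], [0, 0, 0]],
], grip=-0.5)

```text
t: 19.15
ee_pos: [549.1, 26.2, 179.4]
orientation: [-2.05, -2.376, 0.004]
ft_force: [0.2, -0.5, -0.4]
width: 66.0
grasp_force: 0.0
```

Call:
servo_tool([
  [[-40, -10, 0], [0, 0, 0]],
  [[-80, -19, 0], [0, 0, 0]],
  [[-120, -29, 0], [0, 0, 0]],
  [[-160, -38, 0], [0, 0, 0]],
  [[-200, -48, 0], [0, 0, 0]],
])

```text
t: 19.57
ee_pos: [531.1, -178.7, 179.5]
orientation: [-2.051, -2.375, 0.002]
ft_force: [0.3, -0.9, 1.3]
width: 65.8
grasp_force: 0.0
```

Call:
servo_tool([
  [[-40, -10, 0], [0, 0, 0]],
  [[-78, -18, 0], [0, 0, 0]],
  [[-106, -25, 0], [0, 0, 0]],
  [[-121, -29, 0], [0, 0, 0]],
  [[-121, -29, 0], [0, 0, 0]],
])

```text
t: 19.98
ee_pos: [520.4, -303.3, 179.7]
orientation: [-2.056, -2.372, 0.001]
ft_force: [0.6, 0.4, 0.3]
width: 65.7
grasp_force: 0.0
```

```bash
python3 -c "
from h import *
plan((521.5,-301,182),(521.5,-301,32))
p=shot('top'); find(p,'pot1',6);find(p,'crate',1)"
```

```text
t 20.0 tcp [ 520.4 -303.3  179.7] head 8.2 w 65.7 gf 0.0 F [0.6 0.4 0.3]
[ 522. -301.  182.] shift [ 2.2  1.4 -2.3] turn [-0.002 -0.001 -0.009] rows>=0.1
[ 522. -301.   32.] shift [  0.   0. 150.] turn [0. 0. 0.] rows>=3.6
pot1 0.6 px [425, 207, 21, 20] bgr [34 39 46] ztop 64 top med [ 522. -300.   61.] rect [ 522. -301.] [42. 40.] 89.7
pot1 0.54 px [220, 182, 22, 14] bgr [47 63 82] ztop 65 top med [567. 212.  61.] rect [568. 212.] [42. 41.] 46.8
crate 0.59 px [193, 203, 93, 70] bgr [ 86 144 186] ztop 26 top med [524. 287.  23.] rect [524. 285.] [153. 227.] 5.6
```

Call:
servo_tool([
  [[0, 0, 25], [0, 0, 0]],
  [[0, 0, 60], [0, 0, 0]],
  [[0, 0, 95], [0, 0, 0]],
  [[0, 0, 128], [0, 0, 0]],
  [[0, 0, 149], [0, 0, 0]],
])

```text
t: 20.55
ee_pos: [520.5, -297.9, 29.5]
orientation: [-2.048, -2.377, 0.001]
ft_force: [-0.4, 0.3, -0.2]
width: 66.4
grasp_force: 0.0
```

Call:
servo_tool([
  [[0, 0, 0], [0, 0, 0]],
  [[0, 0, 0], [0, 0, 0]],
  [[0, 0, 0], [0, 0, 0]],
  [[0, 0, 0], [0, 0, 0]],
  [[0, 0, 0], [0, 0, 0]],
], grip=1)

```text
t: 20.97
ee_pos: [522.9, -301.4, 34.5]
orientation: [2.051, 2.376, 0.001]
ft_force: [0.6, 0.3, 2.6]
width: 43.8
grasp_force: 30.0
```

Call:
servo_tool([
  [[0, 0, 0], [0, 0, 0]],
  [[0, 0, 0], [0, 0, 0]],
  [[0, 0, 0], [0, 0, 0]],
])

```text
t: 21.22
ee_pos: [522.9, -301.5, 34.5]
orientation: [2.052, 2.375, 0.001]
ft_force: [-0.9, 1.9, 7.8]
width: 43.3
grasp_force: 30.0
```

Call:
servo_tool([
  [[0, 0, -8], [0, 0, 0]],
  [[0, 0, -35], [0, 0, 0]],
  [[0, 0, -75], [0, 0, 0]],
  [[0, 0, -115], [0, 0, 0]],
  [[0, 0, -150], [0, 0, 0]],
])

```text
t: 21.63
ee_pos: [521.6, -301.3, 185.6]
orientation: [2.053, 2.377, 0.0]
ft_force: [0.6, -0.6, -0.9]
width: 43.6
grasp_force: 30.0
```

```bash
python3 -c "
from h import *
p=shot('side'); find(p,'pot1',6)
plan((561,287.5,182),(561,287.5,33))"
```

```text
pot1 0.9 px [366, 346, 32, 39] bgr [34 34 37] ztop 66 top med [ 538. -363.   63.] rect [ 538. -372.] [62. 42.] 86.7
pot1 0.77 px [352, 262, 26, 51] bgr [58 61 67] ztop 216 top med [ 522. -303.  214.] rect [ 525. -300.] [44. 37.] 78.7
pot1 0.48 px [321, 153, 9, 13] bgr [28 32 38] ztop 65 top med [556. 210.  63.] rect [555. 213.] [41. 16.] 89.8
t 21.7 tcp [ 525.  -303.3  189.9] head 8.4 w 43.5 gf 30.0 F [ 0.7 -0.7 -1.5]
[561. 288. 182.] shift [579.3 121.4   4.6] turn [ 0.009  0.008 -0.006] rows>=14.2
[561. 288.  33.] shift [  0.   0. 149.] turn [0. 0. 0.] rows>=3.6
```

Call:
servo_tool([
  [[20, 4, 0], [0, 0, 0]],
  [[52, 11, 0], [0, 0, 0]],
  [[90, 19, 0], [0, 0, 0]],
  [[130, 28, 0], [0, 0, 0]],
  [[170, 37, 0], [0, 0, 0]],
])

```text
t: 22.15
ee_pos: [532.8, -126.2, 182.5]
orientation: [-2.055, -2.376, 0.0]
ft_force: [1.6, -0.0, -0.3]
width: 43.5
grasp_force: 30.0
```

Call:
servo_tool([
  [[40, 9, 0], [0, 0, 0]],
  [[80, 17, 0], [0, 0, 0]],
  [[120, 26, 0], [0, 0, 0]],
  [[160, 35, 0], [0, 0, 0]],
  [[200, 44, 0], [0, 0, 0]],
])

```text
t: 22.57
ee_pos: [547.3, 78.5, 182.5]
orientation: [-2.054, -2.377, 0.001]
ft_force: [0.6, -0.7, -0.7]
width: 43.8
grasp_force: 30.0
```

Call:
servo_tool([
  [[40, 9, 0], [0, 0, 0]],
  [[80, 17, 0], [0, 0, 0]],
  [[120, 26, 0], [0, 0, 0]],
  [[155, 34, 0], [0, 0, 0]],
  [[183, 40, 0], [0, 0, 0]],
])

```text
t: 22.98
ee_pos: [560.5, 266.2, 182.4]
orientation: [-2.052, -2.379, 0.0]
ft_force: [-0.7, -0.2, -1.3]
width: 43.5
grasp_force: 30.0
```

Call:
servo_tool([
  [[17, 3, 0], [0, 0, 0]],
  [[23, 4, 0], [0, 0, 0]],
  [[23, 4, 0], [0, 0, 0]],
  [[23, 4, 0], [0, 0, 0]],
])

```text
t: 23.32
ee_pos: [561.3, 285.7, 182.3]
orientation: [-2.054, -2.377, 0.002]
ft_force: [-0.2, -0.3, -0.9]
width: 43.6
grasp_force: 30.0
```

```bash
python3 -c "
from h import *
p=shot('side'); find(p,'pot1',6)
plan((561,287.5,33))"
```

```text
pot1 0.9 px [318, 99, 16, 31] bgr [64 69 77] ztop 212 top med [561. 279. 211.] rect [563. 285.] [45. 37.] 76.5
pot1 0.7 px [324, 160, 14, 25] bgr [58 64 72] ztop 65 top med [568. 211.  63.] rect [568. 212.] [41. 39.] 80.8
pot1 0.6 px [366, 345, 30, 39] bgr [31 31 34] ztop 65 top med [ 538. -363.   63.] rect [ 536. -368.] [56. 42.] 65.6
pot1 0.58 px [315, 131, 10, 28] bgr [115 135 154] ztop 89 top med [557. 359.  87.] rect [556. 361.] [10. 11.] 25.6
t 23.4 tcp [561.5 285.2 182.5] head 8.3 w 43.2 gf 30.0 F [-0.8 -1.1 -0.9]
[561. 288.  33.] shift [ 2.500e+00 -1.000e-01  1.495e+02] turn [-0.001  0.001 -0.007] rows>=3.6
```

Call:
servo_tool([
  [[2, 0, 30], [0, 0, 0]],
  [[2, 0, 68], [0, 0, 0]],
  [[2, 0, 105], [0, 0, 0]],
  [[2, 0, 132], [0, 0, 0]],
  [[2, 0, 143], [0, 0, 0]],
])

```text
t: 23.83
ee_pos: [559.1, 286.1, 35.8]
orientation: [-2.054, -2.374, 0.009]
ft_force: [0.3, -1.1, -0.9]
width: 43.9
grasp_force: 30.0
```

Call:
servo_tool([
  [[0, 0, 2], [0, 0, 0]],
  [[0, 0, 4], [0, 0, 0]],
  [[0, 0, 4.5], [0, 0, 0]],
  [[0, 0, 4.5], [0, 0, 0]],
])

```text
t: 24.17
ee_pos: [562.6, 289.3, 37.0]
orientation: [2.053, 2.376, 0.004]
ft_force: [0.4, -0.4, -1.1]
width: 43.6
grasp_force: 30.0
```

Call:
servo_tool([
  [[0, 0, 0], [0, 0, 0]],
  [[0, 0, 0], [0, 0, 0]],
  [[0, 0, 0], [0, 0, 0]],
  [[0, 0, 0], [0, 0, 0]],
], grip=-0.35)

```text
t: 24.5
ee_pos: [561.6, 289.2, 35.8]
orientation: [2.053, 2.377, 0.001]
ft_force: [0.0, 0.0, -0.5]
width: 59.5
grasp_force: 0.0
```

Call:
servo_tool([
  [[0, 0, -15], [0, 0, 0]],
  [[0, 0, -50], [0, 0, 0]],
  [[0, 0, -90], [0, 0, 0]],
  [[0, 0, -130], [0, 0, 0]],
  [[0, 0, -150], [0, 0, 0]],
])

```text
t: 24.92
ee_pos: [563.1, 289.9, 190.3]
orientation: [2.052, 2.376, 0.009]
ft_force: [0.3, 0.7, 0.6]
width: 59.4
grasp_force: 0.0
```

```bash
python3 -c "
from h import *
p=shot('side'); find(p,'pot1',6);find(p,'tray',1);find(p,'lid',2)
plan((537.5,-362,182))"
```

```text
pot1 0.7 px [316, 147, 17, 27] bgr [46 52 59] ztop 65 top med [561. 285.  63.] rect [565. 270.] [43. 82.] 8.6
pot1 0.66 px [365, 347, 28, 34] bgr [27 27 29] ztop 65 top med [ 538. -364.   63.] rect [ 539. -363.] [41. 40.] 76.2
pot1 0.62 px [322, 160, 14, 28] bgr [60 66 74] ztop 65 top med [568. 210.  64.] rect [568. 212.] [44. 39.] 81.0
tray 0.96 px [287, 223, 74, 73] bgr [157 168 184] ztop 71 top med [439.   6.  73.] rect [439.   9.] [14. 49.] 7.8
lid 0.89 px [214, 174, 91, 72] bgr [ 85  67 150] ztop 85 top med [280. 210.  86.] rect [280. 213.] [60. 19.] 45.1
lid 0.69 px [364, 211, 84, 77] bgr [84 90 94] ztop 86 top med [614.   2.  87.] rect [615.   5.] [16. 61.] 7.3
t 25.1 tcp [561.2 288.9 185.5] head 8.4 w 59.1 gf 0.0 F [ 0.4  0.  -0.4]
[ 538. -362.  182.] shift [-640.5 -118.2    3.2] turn [ 0.001 -0.    -0.006] rows>=15.6
```

Both pots stand in their cells. Now the last pot, whose cap top is at (538,-363).

Call:
servo_tool([
  [[-25, -5, 0], [0, 0, 0]],
  [[-62, -11, 0], [0, 0, 0]],
  [[-101, -19, 0], [0, 0, 0]],
  [[-141, -26, 0], [0, 0, 0]],
  [[-181, -33, 0], [0, 0, 0]],
], grip=-0.5)

```text
t: 25.53
ee_pos: [553.1, 103.4, 182.9]
orientation: [-2.051, -2.377, 0.005]
ft_force: [0.8, -0.7, 0.1]
width: 65.6
grasp_force: 0.0
```

Call:
servo_tool([
  [[-40, -7, 0], [0, 0, 0]],
  [[-80, -15, 0], [0, 0, 0]],
  [[-120, -22, 0], [0, 0, 0]],
  [[-160, -30, 0], [0, 0, 0]],
  [[-200, -37, 0], [0, 0, 0]],
])

```text
t: 25.95
ee_pos: [545.5, -99.8, 183.0]
orientation: [-2.051, -2.375, 0.003]
ft_force: [0.6, -0.1, -0.5]
width: 65.7
grasp_force: 0.0
```

Call:
servo_tool([
  [[-40, -7, 0], [0, 0, 0]],
  [[-80, -15, 0], [0, 0, 0]],
  [[-120, -22, 0], [0, 0, 0]],
  [[-160, -30, 0], [0, 0, 0]],
  [[-195, -36, 0], [0, 0, 0]],
])

```text
t: 26.37
ee_pos: [538.4, -298.3, 182.7]
orientation: [-2.052, -2.374, 0.001]
ft_force: [1.4, 0.9, -0.7]
width: 66.0
grasp_force: 0.0
```

Call:
servo_tool([
  [[-30, -6, 0], [0, 0, 0]],
  [[-52, -9, 0], [0, 0, 0]],
  [[-64, -12, 0], [0, 0, 0]],
  [[-64, -12, 0], [0, 0, 0]],
  [[-64, -12, 0], [0, 0, 0]],
])

```text
t: 26.78
ee_pos: [536.8, -360.6, 183.6]
orientation: [-2.053, -2.374, -0.0]
ft_force: [0.2, 0.0, -0.4]
width: 65.6
grasp_force: 0.0
```

```bash
python3 -c "
from h import *
plan((537.5,-362,35))"
```

```text
t 26.8 tcp [ 536.8 -360.6  183.6] head 8.3 w 65.6 gf 0.0 F [ 0.2  0.  -0.4]
[ 538. -362.   35.] shift [ -1.8   0.8 148.5] turn [-0.002 -0.002 -0.007] rows>=3.6
```

Call:
servo_tool([
  [[-1.5, 0.5, 25], [0, 0, 0]],
  [[-1.5, 0.5, 60], [0, 0, 0]],
  [[-1.5, 0.5, 95], [0, 0, 0]],
  [[-1.5, 0.5, 128], [0, 0, 0]],
  [[-1.5, 0.5, 150], [0, 0, 0]],
])

```text
t: 27.2
ee_pos: [537.0, -359.5, 31.9]
orientation: [-2.048, -2.376, 0.0]
ft_force: [0.1, -0.4, -0.1]
width: 65.9
grasp_force: 0.0
```

Call:
servo_tool([
  [[0, 0, 0], [0, 0, 0]],
  [[0, 0, 0], [0, 0, 0]],
  [[0, 0, 0], [0, 0, 0]],
  [[0, 0, 0], [0, 0, 0]],
  [[0, 0, 0], [0, 0, 0]],
], grip=1)

```text
t: 27.62
ee_pos: [539.5, -363.3, 37.2]
orientation: [2.051, 2.376, 0.001]
ft_force: [-0.2, 0.8, 3.5]
width: 43.6
grasp_force: 30.0
```

Call:
servo_tool([
  [[0, 0, 0], [0, 0, 0]],
  [[0, 0, 0], [0, 0, 0]],
  [[0, 0, 0], [0, 0, 0]],
])

```text
t: 27.87
ee_pos: [539.6, -363.3, 37.2]
orientation: [2.052, 2.375, 0.001]
ft_force: [0.9, 2.1, 6.8]
width: 43.3
grasp_force: 30.0
```

Call:
servo_tool([
  [[0, 0, -8], [0, 0, 0]],
  [[0, 0, -35], [0, 0, 0]],
  [[0, 0, -75], [0, 0, 0]],
  [[0, 0, -115], [0, 0, 0]],
  [[0, 0, -150], [0, 0, 0]],
])

```text
t: 28.28
ee_pos: [538.3, -363.0, 188.2]
orientation: [2.053, 2.376, 0.0]
ft_force: [0.6, -0.8, -1.2]
width: 43.5
grasp_force: 30.0
```

Call:
servo_tool([
  [[0, 0, -8], [0, 0, 0]],
  [[0, 0, -8], [0, 0, 0]],
  [[0, 0, -8], [0, 0, 0]],
])

```text
t: 28.53
ee_pos: [538.0, -362.7, 193.3]
orientation: [2.053, 2.377, -0.0]
ft_force: [0.1, -0.2, -1.7]
width: 43.3
grasp_force: 30.0
```

```bash
python3 -c "
from h import *
p=shot('side'); find(p,'pot1',6); find(p,'lid',2); find(p,'tray',1)
plan((480,354,190),(480,354,33))"
```

```text
pot1 0.76 px [318, 146, 14, 29] bgr [63 72 83] ztop 65 top med [561. 285.  63.] rect [562. 259.] [ 41. 101.] 0.9
pot1 0.74 px [325, 160, 13, 26] bgr [70 76 85] ztop 65 top med [568. 210.  63.] rect [568. 211.] [43. 39.] 79.6
pot1 0.59 px [372, 287, 37, 54] bgr [56 60 67] ztop 221 top med [ 539. -365.  219.] rect [ 538. -372.] [65. 37.] 73.9
lid 0.8 px [214, 176, 94, 71] bgr [121  97 197] ztop 86 top med [280. 211.  86.] rect [280. 213.] [60. 19.] 44.3
lid 0.65 px [354, 211, 62, 71] bgr [ 87  94 100] ztop 57 top med [562.  64.  55.] rect [554.  49.] [145.  61.] 71.1
tray 0.68 px [280, 222, 60, 74] bgr [147 157 171] ztop 72 top med [440.   3.  73.] rect [ 447. -160.] [ 17. 390.] 2.5
t 28.7 tcp [ 537.3 -362.1  190.9] head 8.4 w 43.5 gf 30.0 F [-0.  -0.1 -2.2]
[480. 354. 190.] shift [716.8  47.5   2.6] turn [-0.003 -0.003 -0.006] rows>=17.2
[480. 354.  33.] shift [  0.   0. 157.] turn [0. 0. 0.] rows>=3.8
```

Call:
servo_tool([
  [[20, 1, 0], [0, 0, 0]],
  [[52, 3, 0], [0, 0, 0]],
  [[90, 6, 0], [0, 0, 0]],
  [[130, 9, 0], [0, 0, 0]],
  [[170, 11, 0], [0, 0, 0]],
])

```text
t: 29.15
ee_pos: [523.5, -191.5, 191.6]
orientation: [-2.053, -2.375, 0.001]
ft_force: [0.4, 0.0, -1.2]
width: 43.3
grasp_force: 30.0
```

Call:
servo_tool([
  [[40, 3, 0], [0, 0, 0]],
  [[80, 5, 0], [0, 0, 0]],
  [[120, 8, 0], [0, 0, 0]],
  [[160, 11, 0], [0, 0, 0]],
  [[200, 13, 0], [0, 0, 0]],
])

```text
t: 29.57
ee_pos: [507.2, 8.5, 192.0]
orientation: [-2.053, -2.376, 0.002]
ft_force: [1.0, 0.8, -1.3]
width: 43.3
grasp_force: 30.0
```

Call:
servo_tool([
  [[40, 3, 0], [0, 0, 0]],
  [[80, 5, 0], [0, 0, 0]],
  [[120, 8, 0], [0, 0, 0]],
  [[160, 11, 0], [0, 0, 0]],
  [[200, 13, 0], [0, 0, 0]],
])

```text
t: 29.98
ee_pos: [491.0, 208.2, 191.9]
orientation: [-2.053, -2.377, 0.003]
ft_force: [0.5, -0.4, -0.0]
width: 43.4
grasp_force: 30.0
```

Call:
servo_tool([
  [[40, 3, 0], [0, 0, 0]],
  [[78, 5, 0], [0, 0, 0]],
  [[112, 8, 0], [0, 0, 0]],
  [[136, 9, 0], [0, 0, 0]],
  [[147, 10, 0], [0, 0, 0]],
])

```text
t: 30.4
ee_pos: [479.5, 356.1, 191.7]
orientation: [-2.05, -2.38, 0.002]
ft_force: [0.3, -0.4, -0.2]
width: 43.5
grasp_force: 30.0
```

Call:
servo_tool([
  [[0, 0, 0], [0, 0, 0]],
  [[0, 0, 0], [0, 0, 0]],
  [[0, 0, 0], [0, 0, 0]],
])

```text
t: 30.65
ee_pos: [480.4, 351.8, 192.5]
orientation: [-2.054, -2.377, 0.003]
ft_force: [-0.1, -0.3, -1.5]
width: 43.7
grasp_force: 30.0
```

```bash
python3 -c "
from h import *
p=shot('side','side9.png'); find(p,'pot1',6)
plan((480,354,37.5))
p=shot('top'); find(p,'lid')"
```

```text
pot1 0.9 px [324, 161, 17, 24] bgr [60 66 74] ztop 65 top med [568. 210.  63.] rect [568. 211.] [42. 39.] 80.7
pot1 0.74 px [282, 86, 21, 28] bgr [65 70 77] ztop 220 top med [480. 347. 219.] rect [480. 352.] [39. 44.] 10.7
pot1 0.66 px [317, 146, 15, 25] bgr [48 52 58] ztop 66 top med [562. 285.  64.] rect [561. 288.] [40. 43.] 8.8
t 30.8 tcp [480.7 351.8 193. ] head 8.3 w 43.6 gf 30.0 F [ 0.2  0.4 -0.7]
[480. 354.  38.] shift [  2.4  -0.3 155.5] turn [-0.001  0.001 -0.007] rows>=3.7
lid 0.81 px [208, 306, 101, 101] bgr [100  86 161] ztop 85 top med [280. 213.  85.] rect [280. 213.] [59. 17.] 46.0
lid 0.69 px [302, 170, 90, 58] bgr [104 114 123] ztop 84 top med [613.   6.  85.] rect [614.   6.] [17. 59.] 7.2
```

View pics/side9.png

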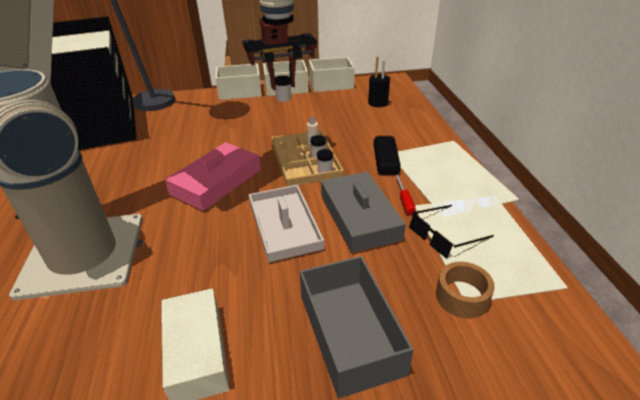

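The base is empty (px 355,325), two pots stand in the crate (px 318,146 and 324,161), and the third is held above. Lowering it into its cell.

Call:
servo_tool([
  [[1.5, 0, 30], [0, 0, 0]],
  [[1.5, 0, 68], [0, 0, 0]],
  [[1.5, 0, 105], [0, 0, 0]],
  [[1.5, 0, 135], [0, 0, 0]],
  [[1.5, 0, 150], [0, 0, 0]],
])

```text
t: 31.27
ee_pos: [478.8, 352.8, 39.7]
orientation: [-2.054, -2.376, 0.007]
ft_force: [-0.7, -0.2, -1.2]
width: 43.7
grasp_force: 30.0
```

Call:
servo_tool([
  [[0, 0, 2], [0, 0, 0]],
  [[0, 0, 4], [0, 0, 0]],
  [[0, 0, 5], [0, 0, 0]],
  [[0, 0, 5], [0, 0, 0]],
])

```text
t: 31.6
ee_pos: [481.4, 355.3, 39.6]
orientation: [2.054, 2.377, 0.004]
ft_force: [-0.1, -0.5, -0.6]
width: 43.8
grasp_force: 30.0
```

Call:
servo_tool([
  [[0, 0, 0], [0, 0, 0]],
  [[0, 0, 0], [0, 0, 0]],
  [[0, 0, 0], [0, 0, 0]],
  [[0, 0, 0], [0, 0, 0]],
], grip=-0.35)

```text
t: 31.93
ee_pos: [480.7, 355.1, 38.9]
orientation: [2.053, 2.377, 0.002]
ft_force: [-0.3, 0.5, 0.1]
width: 58.9
grasp_force: 0.0
```

Call:
servo_tool([
  [[0, 0, -15], [0, 0, 0]],
  [[0, 0, -50], [0, 0, 0]],
  [[0, 0, -90], [0, 0, 0]],
  [[0, 0, -130], [0, 0, 0]],
  [[0, 0, -150], [0, 0, 0]],
])

```text
t: 32.35
ee_pos: [481.9, 356.0, 193.2]
orientation: [2.053, 2.377, 0.009]
ft_force: [1.3, -0.2, 0.3]
width: 59.2
grasp_force: 0.0
```

```bash
python3 -c "
from h import *
for n in ('side','top'):
    p=shot(n,n+'10.png'); find(p,'pot1',6); find(p,'lid',2); find(p,'tray',1); find(p,'base',1); find(p,'crate',1)
plan((439,9.5,190),(439,9.5,36))"
```

```text
pot1 0.82 px [325, 160, 15, 24] bgr [61 67 75] ztop 66 top med [567. 211.  63.] rect [568. 213.] [41. 41.] 86.1
pot1 0.63 px [286, 136, 20, 28] bgr [56 63 73] ztop 66 top med [481. 355.  63.] rect [481. 357.] [44. 40.] 84.0
pot1 0.61 px [318, 146, 12, 26] bgr [51 55 62] ztop 65 top med [562. 287.  63.] rect [563. 289.] [42. 39.] 81.5
pot1 0.53 px [313, 130, 11, 25] bgr [110 130 150] ztop 90 top med [559. 361.  89.] rect [560. 363.] [18. 12.] 61.4
lid 0.77 px [214, 174, 93, 69] bgr [ 84  66 147] ztop 86 top med [280. 210.  87.] rect [281. 214.] [62. 19.] 46.3
lid 0.6 px [361, 212, 84, 80] bgr [83 89 94] ztop 86 top med [614.   1.  87.] rect [615.   5.] [15. 60.] 7.6
tray 0.65 px [287, 222, 75, 76] bgr [155 167 183] ztop 71 top med [439.   5.  73.] rect [439.   9.] [14. 46.] 8.6
base 0.83 px [355, 328, 112, 136] bgr [74 79 84] ztop 77 top med [ 528. -330.   76.] rect [ 527. -297.] [123. 215.] 8.5
crate 0.57 px [308, 157, 67, 54] bgr [ 67 110 143] ztop 27 top med [517. 247.  25.] rect [528. 253.] [153. 298.] 5.6
pot1 0.85 px [189, 186, 25, 25] bgr [44 59 78] ztop 64 top med [562. 288.  
[... 363 characters left out ...]
0. 16.] 46.0
lid 0.63 px [302, 169, 92, 56] bgr [103 114 124] ztop 84 top med [614.   6.  85.] rect [614.   6.] [16. 59.] 9.8
tray 0.58 px [301, 238, 88, 57] bgr [174 193 201] ztop 69 top med [438.   9.  71.] rect [439.   9.] [14. 43.] 8.2
base 0.74 px [423, 205, 95, 65] bgr [ 90  99 108] ztop 76 top med [ 524. -295.   74.] rect [ 526. -298.] [123. 214.] 8.5
crate 0.77 px [190, 204, 94, 66] bgr [ 71 118 153] ztop 26 top med [524. 286.  23.] rect [524. 285.] [153. 227.] 5.5
t 33.0 tcp [480.1 354.6 187.3] head 8.4 w 59.0 gf 0.0 F [-0.3 -0.1 -0.3]
[439.  10. 190.] shift [-335.5  -90.8   -2.4] turn [-0.001  0.001 -0.006] rows>=8.3
[439.  10.  36.] shift [  0.   0. 154.] turn [0. 0. 0.] rows>=3.7
```

View pics/top10.png

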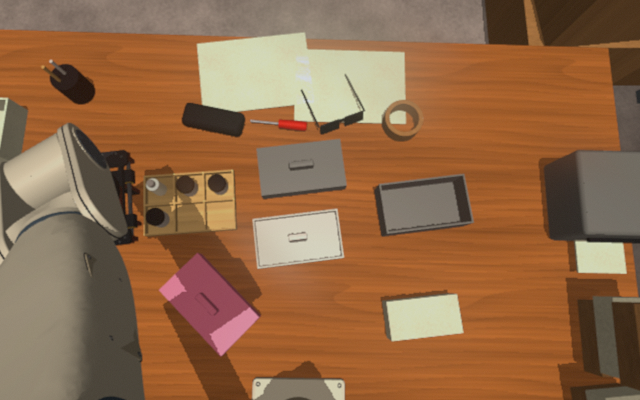

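All three pots are in cells (px 187,186 / 218,184 / 157,217) and both tiers are empty. The base is at (526.5,-297.5) and the tray at (439,9). I fetch the tray.

Call:
servo_tool([
  [[-25, -7, 0], [0, 0, 0]],
  [[-62, -17, 0], [0, 0, 0]],
  [[-101, -27, 0], [0, 0, 0]],
  [[-140, -38, 0], [0, 0, 0]],
  [[-179, -48, 0], [0, 0, 0]],
])

```text
t: 33.37
ee_pos: [458.1, 169.3, 187.9]
orientation: [-2.052, -2.378, 0.001]
ft_force: [1.2, -0.8, 0.5]
width: 58.9
grasp_force: 0.0
```

Call:
servo_tool([
  [[-39, -10, 0], [0, 0, 0]],
  [[-78, -21, 0], [0, 0, 0]],
  [[-115, -31, 0], [0, 0, 0]],
  [[-142, -39, 0], [0, 0, 0]],
  [[-157, -43, 0], [0, 0, 0]],
])

```text
t: 33.78
ee_pos: [438.3, 6.6, 188.0]
orientation: [-2.056, -2.375, 0.001]
ft_force: [-0.0, 0.3, -1.1]
width: 59.8
grasp_force: 0.0
```

Call:
servo_tool([
  [[0, 0, 0], [0, 0, 0]],
  [[0, 0, 0], [0, 0, 0]],
  [[0, 0, 0], [0, 0, 0]],
  [[0, 0, 0], [0, 0, 0]],
])

```text
t: 34.12
ee_pos: [439.4, 10.1, 188.1]
orientation: [-2.052, -2.379, -0.0]
ft_force: [0.6, 0.4, -0.0]
width: 59.6
grasp_force: 0.0
```

```bash
python3 -c "
from h import *
plan((439,9.5,36))
p=shot('side'); find(p,'tray',1)"
```

```text
t 34.1 tcp [439.4  10.1 188.1] head 8.4 w 59.6 gf 0.0 F [ 0.6  0.4 -0. ]
[439.  10.  36.] shift [ -0.5  -0.5 152.1] turn [-0.    -0.    -0.005] rows>=3.6
tray 0.72 px [287, 220, 72, 78] bgr [129 138 152] ztop 71 top med [439.   6.  73.] rect [440.   9.] [14. 45.] 9.0
```

Call:
servo_tool([
  [[-0.5, -0.5, 25], [0, 0, 0]],
  [[-0.5, -0.5, 60], [0, 0, 0]],
  [[-0.5, -0.5, 97], [0, 0, 0]],
  [[-0.5, -0.5, 130], [0, 0, 0]],
  [[-0.5, -0.5, 150], [0, 0, 0]],
])

```text
t: 34.63
ee_pos: [437.5, 9.4, 35.5]
orientation: [-2.051, -2.377, 0.003]
ft_force: [-0.0, 0.6, 0.6]
width: 59.5
grasp_force: 0.0
```

Call:
servo_tool([
  [[0, 0, 0], [0, 0, 0]],
  [[0, 0, 0], [0, 0, 0]],
  [[0, 0, 0], [0, 0, 0]],
  [[0, 0, 0], [0, 0, 0]],
  [[0, 0, 0], [0, 0, 0]],
], grip=1)

```text
t: 35.05
ee_pos: [440.0, 8.7, 39.6]
orientation: [2.052, 2.376, 0.003]
ft_force: [0.8, -0.7, 0.2]
width: 29.5
grasp_force: 0.0
```

Call:
servo_tool([
  [[0, 0, 0], [0, 0, 0]],
  [[0, 0, 0], [0, 0, 0]],
  [[0, 0, 0], [0, 0, 0]],
  [[0, 0, 0], [0, 0, 0]],
  [[0, 0, 0], [0, 0, 0]],
])

```text
t: 35.47
ee_pos: [439.4, 8.6, 38.9]
orientation: [2.053, 2.377, 0.001]
ft_force: [-0.7, 0.5, 8.3]
width: 14.1
grasp_force: 30.0
```

Call:
servo_tool([
  [[0, 0, -4], [0, 0, 0]],
  [[0, 0, -25], [0, 0, 0]],
  [[0, 0, -60], [0, 0, 0]],
  [[0, 0, -98], [0, 0, 0]],
  [[0, 0, -135], [0, 0, 0]],
])

```text
t: 35.88
ee_pos: [437.6, 8.6, 174.4]
orientation: [-2.052, -2.376, 0.002]
ft_force: [1.3, 0.0, -2.2]
width: 13.5
grasp_force: 30.0
```

Call:
servo_tool([
  [[0, 0, -25], [0, 0, 0]],
  [[0, 0, -25], [0, 0, 0]],
  [[0, 0, -25], [0, 0, 0]],
  [[0, 0, -25], [0, 0, 0]],
])

```text
t: 36.22
ee_pos: [437.7, 8.6, 197.1]
orientation: [-2.053, -2.376, 0.002]
ft_force: [-0.3, -0.3, -2.8]
width: 14.1
grasp_force: 30.0
```

```bash
python3 -c "
from h import *
p=shot('side'); find(p,'tray',1)
plan((526.5,-297.5,198),(526.5,-297.5,105))"
```

```text
tray 0.65 px [279, 164, 81, 74] bgr [126 135 148] ztop 225 top med [439.  -5. 231.] rect [438.   9.] [13. 44.] 5.5
t 36.3 tcp [437.3   8.6 196.4] head 8.4 w 13.7 gf 30.0 F [ 0.4 -0.5 -3.3]
[ 526. -298.  198.] shift [-315.8   43.7   -1.9] turn [-0.004 -0.001 -0.006] rows>=7.6
[ 526. -298.  105.] shift [ 0.  0. 93.] turn [0. 0. 0.] rows>=2.2
```

Call:
servo_tool([
  [[-18, 2.5, 0], [0, 0, 0]],
  [[-48, 6.5, 0], [0, 0, 0]],
  [[-84, 11.5, 0], [0, 0, 0]],
  [[-122, 17, 0], [0, 0, 0]],
  [[-160, 22, 0], [0, 0, 0]],
])

```text
t: 36.73
ee_pos: [483.1, -147.6, 196.3]
orientation: [-2.05, -2.376, 0.002]
ft_force: [0.7, 1.2, -2.4]
width: 13.9
grasp_force: 30.0
```

Call:
servo_tool([
  [[-38, 5.5, 0], [0, 0, 0]],
  [[-76, 10.5, 0], [0, 0, 0]],
  [[-112, 15.5, 0], [0, 0, 0]],
  [[-140, 19.5, 0], [0, 0, 0]],
  [[-156, 21.5, 0], [0, 0, 0]],
])

```text
t: 37.15
ee_pos: [527.6, -300.6, 195.7]
orientation: [-2.054, -2.374, 0.001]
ft_force: [0.5, 0.2, -2.4]
width: 13.6
grasp_force: 30.0
```

Call:
servo_tool([
  [[0, 0, 15], [0, 0, 0]],
  [[0, 0, 40], [0, 0, 0]],
  [[0, 0, 60], [0, 0, 0]],
  [[0, 0, 68], [0, 0, 0]],
  [[0, 0, 68], [0, 0, 0]],
])

```text
t: 37.57
ee_pos: [525.5, -296.4, 126.2]
orientation: [-2.049, -2.372, 0.002]
ft_force: [-0.0, 0.1, -2.7]
width: 13.9
grasp_force: 30.0
```

Call:
servo_tool([
  [[0, 0, 0], [0, 0, 0]],
  [[0, 0, 0], [0, 0, 0]],
  [[0, 0, 0], [0, 0, 0]],
  [[0, 0, 0], [0, 0, 0]],
])

```text
t: 37.9
ee_pos: [528.5, -298.0, 131.3]
orientation: [2.052, 2.376, 0.001]
ft_force: [0.4, 0.1, -3.3]
width: 13.9
grasp_force: 30.0
```

```bash
python3 -c "
from h import *
p=shot('side','side11.png'); find(p,'tray',1)
plan((526.5,-297.5,106))"
```

```text
tray 0.86 px [361, 303, 109, 118] bgr [130 139 152] ztop 159 top med [ 531. -310.  165.] rect [ 505. -323.] [92. 28.] 37.5
t 38.0 tcp [ 528.2 -297.9  131.1] head 8.4 w 14.0 gf 30.0 F [-0.3 -0.6 -2.4]
[ 526. -298.  106.] shift [ 0.7 -1.7 25.1] turn [ 0.001  0.001 -0.006] rows>=0.6
```

View pics/side11.png

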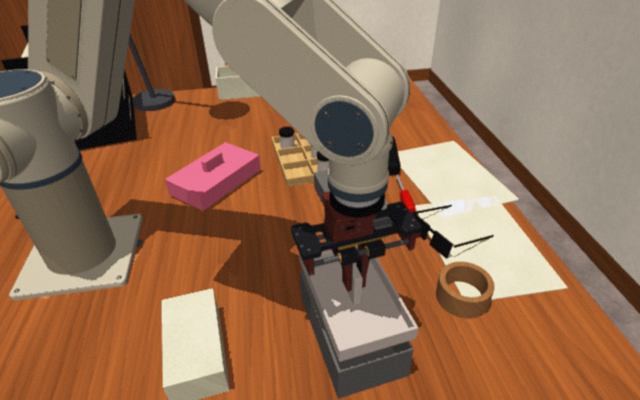

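The tray hangs level over the base (px 358,300). Lowering it gently with a 1.5 mm correction.

Call:
servo_tool([
  [[0.5, -1.6, 4], [0, 0, 0]],
  [[0.5, -1.6, 9], [0, 0, 0]],
  [[0.5, -1.6, 14], [0, 0, 0]],
  [[0.5, -1.6, 18], [0, 0, 0]],
  [[0.5, -1.6, 20], [0, 0, 0]],
])

```text
t: 38.42
ee_pos: [525.6, -297.2, 109.1]
orientation: [-2.053, -2.376, 0.0]
ft_force: [-0.8, 0.8, -2.3]
width: 13.5
grasp_force: 30.0
```

Call:
servo_tool([
  [[0, 0, 2], [0, 0, 0]],
  [[0, 0, 4], [0, 0, 0]],
  [[0, 0, 5], [0, 0, 0]],
  [[0, 0, 5], [0, 0, 0]],
  [[0, 0, 5], [0, 0, 0]],
])

```text
t: 38.83
ee_pos: [526.1, -297.4, 106.1]
orientation: [2.053, 2.378, -0.0]
ft_force: [-2.9, 1.4, 5.3]
width: 13.6
grasp_force: 30.0
```

```bash
python3 -c "
from h import *
p=shot('side'); find(p,'tray',1)
plan((526.5,-297.5,106))"
```

```text
t 38.9 tcp [ 526.2 -297.5  106.1] head 8.4 w 13.7 gf 30.0 F [-3.3  1.9  5.9]
[ 526. -298.  106.] shift [-0.1  0.3  0.1] turn [ 0.     0.    -0.006] rows>=0.0
```

Call:
servo_tool([
  [[0, 0, 0.5], [0, 0, 0]],
  [[0, 0, 0.5], [0, 0, 0]],
  [[0, 0, 0.5], [0, 0, 0]],
])

```text
t: 39.18
ee_pos: [526.1, -297.5, 106.1]
orientation: [2.053, 2.377, -0.0]
ft_force: [-4.8, 1.8, 9.2]
width: 13.7
grasp_force: 30.0
```

Call:
servo_tool([
  [[0, 0, 0], [0, 0, 0]],
  [[0, 0, 0], [0, 0, 0]],
  [[0, 0, 0], [0, 0, 0]],
  [[0, 0, 0], [0, 0, 0]],
  [[0, 0, 0], [0, 0, 0]],
], grip=-0.1)

```text
t: 39.6
ee_pos: [526.2, -297.5, 104.6]
orientation: [2.053, 2.377, 0.0]
ft_force: [-0.7, -0.3, -0.4]
width: 43.9
grasp_force: 0.0
```

Call:
servo_tool([
  [[0, 0, -12], [0, 0, 0]],
  [[0, 0, -45], [0, 0, 0]],
  [[0, 0, -80], [0, 0, 0]],
  [[0, 0, -110], [0, 0, 0]],
  [[0, 0, -120], [0, 0, 0]],
])

```text
t: 40.02
ee_pos: [528.3, -298.7, 230.4]
orientation: [2.049, 2.372, 0.002]
ft_force: [0.0, -0.8, 0.5]
width: 48.1
grasp_force: 0.0
```

Call:
servo_tool([
  [[40, 10, 0], [0, 0, 0]],
  [[80, 21, 0], [0, 0, 0]],
  [[120, 31, 0], [0, 0, 0]],
  [[155, 40, 0], [0, 0, 0]],
  [[165, 43, 0], [0, 0, 0]],
])

```text
t: 40.43
ee_pos: [544.2, -123.8, 224.7]
orientation: [-2.05, -2.379, -0.001]
ft_force: [-0.6, 0.0, -0.1]
width: 48.3
grasp_force: 0.0
```

```bash
python3 -c "
from h import *
for n in('side','top'):
    p=shot(n); find(p,'tray',1);find(p,'base',1);find(p,'lid',2); find(p,'pot1',5)
plan((614.5,6,226),(614.5,6,59))"
```

```text
tray 0.6 px [466, 289, 57, 56] bgr [ 50  85 124] ztop 51 top med [ 754. -261.   49.] rect [ 754. -255.] [ 99. 100.] 8.4
lid 0.84 px [354, 203, 79, 76] bgr [82 88 93] ztop 87 top med [601.  35.  87.] rect [581. -42.] [231.  56.] 69.6
lid 0.68 px [215, 175, 91, 67] bgr [104  82 176] ztop 86 top med [280. 210.  86.] rect [280. 214.] [60. 18.] 47.4
pot1 0.68 px [285, 137, 21, 26] bgr [69 74 83] ztop 65 top med [479. 348.  63.] rect [477. 132.] [482.  31.] 89.8
pot1 0.57 px [325, 160, 15, 22] bgr [59 66 78] ztop 204 top med [ 509. -120.  261.] rect [ 509. -121.] [1. 3.] 24.7
pot1 0.49 px [466, 291, 57, 57] bgr [ 51  85 124] ztop 51 top med [ 754. -261.   49.] rect [ 754. -255.] [100.  99.] 22.1
pot1 0.45 px [356, 339, 113, 112] bgr [59 62 65] ztop 76 top med [ 529. -402.   75.] rect [ 491. -345.] [101. 218.] 41.9
tray 0.82 px [460, 200, 33, 56] bgr [143 160 177] ztop 628 top med [ 437. -163.  637.] rect [ 427. -160.] [ 1. 59.] 75.8
base 0.51 px [449, 228, 17, 5] bgr [49 62 81] ztop 65 top med [ 473. -354.   63.] rect [ 472. -349.] [ 0. 19.] 7.7
lid 0.95 px [285, 174, 90, 60] bgr [ 94 103 112] ztop 84 top med [602.  44.  84.] rect [602.  44.] [18. 59.] 8.1
lid 0.63 px [214, 120, 60, 32] bgr [33 41 50] ztop 43 top med [743. 237.  39.] rect [744. 237.] [150.  56.] 79.1
pot1 0.6 px [219, 181, 21, 18] bgr [43 57 74] ztop 65 top med [567. 212.  61.] rect [568. 212.] [41. 41.] 55.2
pot1 0.56 px [190, 186, 22, 18] bgr [44 62 82] ztop 65 top med [562. 289.  61.] rect [561. 288.] [43. 40.] 1.3
t 40.9 tcp [ 544.5 -129.   224.6] head 8.3 w 48.2 gf 0.0 F [-0.9  0.2  0.1]
[614.   6. 226.] shift [123.5  88.7  -1.5] turn [-0.    -0.    -0.007] rows>=3.6
[614.   6.  59.] shift [  0.   0. 167.] turn [0. 0. 0.] rows>=4.0
```

The lid has been knocked and now stands at (602,44), yaw 8.1. I go there and check the tray's seating with the arm out of view.

Call:
servo_tool([
  [[35, 18, 0], [0, 0, 0]],
  [[70, 35, 0], [0, 0, 0]],
  [[106, 53, 0], [0, 0, 0]],
  [[140, 70, 0], [0, 0, 0]],
  [[163, 82, 0], [0, 0, 0]],
])

```text
t: 41.35
ee_pos: [602.9, 47.5, 224.7]
orientation: [2.053, 2.378, 0.001]
ft_force: [-0.3, -0.6, 0.5]
width: 48.5
grasp_force: 0.0
```

Call:
servo_tool([
  [[0, 0, 0], [0, 0, 0]],
  [[0, 0, 0], [0, 0, 0]],
  [[0, 0, 0], [0, 0, 0]],
  [[0, 0, 0], [0, 0, 0]],
])

```text
t: 41.68
ee_pos: [601.7, 43.9, 224.5]
orientation: [-2.055, -2.376, 0.001]
ft_force: [1.0, -0.2, -0.1]
width: 48.3
grasp_force: 0.0
```

```bash
python3 -c "
from h import *
for n in('side','top'):
    p=shot(n,n+'12.png'); find(p,'tray',1);find(p,'base',1);find(p,'lid',2)
    W=cloud(p).reshape(-1,3); a=np.radians(8.5); q=(W-[526.5,-297.5,0])@np.array([[np.cos(a),-np.sin(a),0],[np.sin(a),np.cos(a),0],[0,0,1]])
    m=(abs(q[:,0])<63)&(abs(q[:,1])<108)&(q[:,2]>60); q=q[m]; r=q[(abs(q[:,2]-101)<8)]
    for nm,s in(('x-',r[:,0]<-50),('x+',r[:,0]>50),('y-',r[:,1]<-96),('y+',r[:,1]>96)): print(nm,s.sum(),np.percentile(r[s,2],90).round(1))
    hd=q[q[:,2]>130]; print('handle',hd.mean(0).round(1),np.percentile(hd[:,2],90))
plan((602,44,59))"
```

```text
tray 0.93 px [355, 308, 115, 122] bgr [162 174 189] ztop 139 top med [ 525. -299.  140.] rect [ 526. -296.] [15. 47.] 9.7
base 0.67 px [356, 339, 109, 116] bgr [56 60 64] ztop 76 top med [ 538. -400.   74.] rect [ 496. -356.] [ 98. 203.] 45.6
lid 0.91 px [353, 202, 84, 73] bgr [67 72 77] ztop 86 top med [602.  40.  87.] rect [603.  44.] [17. 60.] 8.8
lid 0.62 px [214, 175, 94, 73] bgr [ 91  71 157] ztop 86 top med [280. 209.  87.] rect [281. 213.] [60. 18.] 45.1
x- 449 103.6
x+ 495 103.2
y- 488 103.1
y+ 319 103.0
handle [ -1.4  -0.7 138.7] 141.31770826806115
tray 0.73 px [430, 204, 94, 59] bgr [148 164 178] ztop 137 top med [ 524. -295.  138.] rect [ 525. -296.] [14. 44.] 9.1
base 0.77 px [422, 213, 91, 50] bgr [44 54 68] ztop 74 top med [ 471. -348.   78.] rect [ 465. -303.] [  1. 171.] 8.2
lid 0.87 px [329, 167, 9, 48] bgr [ 90 102 114] ztop 56 top med [598. -54.  53.] rect [617. -51.] [121.  22.] 6.7
lid 0.73 px [171, 289, 26, 36] bgr [127 111 188] ztop 201 top med [327.  87. 777.] rect [331.  87.] [17.  1.] 3.7
x- 191 102.5
x+ 214 102.4
y- 154 102.1
y+ 129 102.5
handle [ -1.5   2.6 137.6] 140.24484735954917
t 42.1 tcp [602.1  44.9 224.7] head 8.3 w 48.5 gf 0.0 F [-0.8  0.5 -0.6]
[602.  44.  59.] shift [ -0.9  -0.2 165.7] turn [ 0.    -0.    -0.006] rows>=4.0
```

View pics/side12.png

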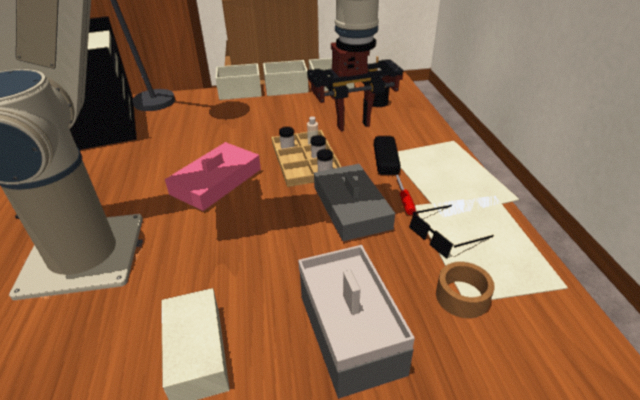

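The tray is fully home: its rim is level at about 101 on all sides, and its handle is at (525,-296.5). I grip the lid.

Call:
servo_tool([
  [[-0.5, 0, 25], [0, 0, 0]],
  [[-0.5, 0, 60], [0, 0, 0]],
  [[-0.5, 0, 98], [0, 0, 0]],
  [[-0.5, 0, 134], [0, 0, 0]],
  [[-0.5, 0, 155], [0, 0, 0]],
])

```text
t: 42.5
ee_pos: [600.1, 44.6, 66.2]
orientation: [-2.052, -2.375, 0.004]
ft_force: [-0.2, 0.2, 0.3]
width: 48.5
grasp_force: 0.0
```

Call:
servo_tool([
  [[0, 0, 6], [0, 0, 0]],
  [[0, 0, 9], [0, 0, 0]],
  [[0, 0, 9], [0, 0, 0]],
  [[0, 0, 9], [0, 0, 0]],
])

```text
t: 42.83
ee_pos: [603.4, 44.8, 62.2]
orientation: [2.052, 2.376, 0.003]
ft_force: [0.1, 0.6, -0.1]
width: 48.2
grasp_force: 0.0
```

Call:
servo_tool([
  [[0, 0, 0], [0, 0, 0]],
  [[0, 0, 0], [0, 0, 0]],
  [[0, 0, 0], [0, 0, 0]],
  [[0, 0, 0], [0, 0, 0]],
  [[0, 0, 0], [0, 0, 0]],
], grip=1)

```text
t: 43.25
ee_pos: [602.4, 44.8, 61.1]
orientation: [2.053, 2.377, 0.001]
ft_force: [-0.1, 0.2, -0.5]
width: 18.4
grasp_force: 0.0
```

Call:
servo_tool([
  [[0, 0, 0], [0, 0, 0]],
  [[0, 0, 0], [0, 0, 0]],
  [[0, 0, 0], [0, 0, 0]],
  [[0, 0, 0], [0, 0, 0]],
])

```text
t: 43.58
ee_pos: [602.6, 44.8, 61.0]
orientation: [2.053, 2.377, 0.001]
ft_force: [1.3, -0.5, 4.2]
width: 16.2
grasp_force: 30.0
```

Call:
servo_tool([
  [[0, 0, -4], [0, 0, 0]],
  [[0, 0, -25], [0, 0, 0]],
  [[0, 0, -62], [0, 0, 0]],
  [[0, 0, -102], [0, 0, 0]],
  [[0, 0, -142], [0, 0, 0]],
])

```text
t: 44.0
ee_pos: [600.6, 44.7, 202.9]
orientation: [-2.052, -2.375, 0.004]
ft_force: [1.3, -0.2, -3.1]
width: 15.6
grasp_force: 30.0
```

Call:
servo_tool([
  [[0, 0, -35], [0, 0, 0]],
  [[0, 0, -60], [0, 0, 0]],
  [[0, 0, -60], [0, 0, 0]],
  [[0, 0, -60], [0, 0, 0]],
])

```text
t: 44.33
ee_pos: [602.2, 44.8, 263.2]
orientation: [2.053, 2.377, 0.002]
ft_force: [0.1, -0.0, -4.0]
width: 15.5
grasp_force: 30.0
```

```bash
python3 -c "
from h import *
plan((525.5,-297,260),(525.5,-297,152))"
```

```text
t 44.3 tcp [602.2  44.8 263.2] head 8.4 w 15.5 gf 30.0 F [ 0.1 -0.  -4. ]
[ 526. -297.  260.] shift [-327.  -125.6    3.1] turn [ 0.001  0.    -0.006] rows>=8.4
[ 526. -297.  152.] shift [  0.   0. 108.] turn [0. 0. 0.] rows>=2.6
```

Call:
servo_tool([
  [[-18, -7, 0], [0, 0, 0]],
  [[-48, -18, 0], [0, 0, 0]],
  [[-83, -32, 0], [0, 0, 0]],
  [[-119, -46, 0], [0, 0, 0]],
  [[-156, -60, 0], [0, 0, 0]],
])

```text
t: 44.75
ee_pos: [563.0, -119.0, 259.3]
orientation: [-2.049, -2.375, 0.004]
ft_force: [1.2, 0.3, -2.7]
width: 16.1
grasp_force: 30.0
```

Call:
servo_tool([
  [[-37, -14, 0], [0, 0, 0]],
  [[-74, -28, 0], [0, 0, 0]],
  [[-110, -42, 0], [0, 0, 0]],
  [[-142, -55, 0], [0, 0, 0]],
  [[-164, -63, 0], [0, 0, 0]],
])

```text
t: 45.17
ee_pos: [524.3, -291.8, 259.2]
orientation: [-2.052, -2.372, 0.003]
ft_force: [-0.0, 0.2, -3.2]
width: 15.8
grasp_force: 30.0
```

Call:
servo_tool([
  [[-6.5, -2.5, 10], [0, 0, 0]],
  [[-6.5, -2.5, 35], [0, 0, 0]],
  [[-6.5, -2.5, 62], [0, 0, 0]],
  [[-6.5, -2.5, 82], [0, 0, 0]],
  [[-6.5, -2.5, 86], [0, 0, 0]],
])

```text
t: 45.58
ee_pos: [521.7, -293.7, 170.0]
orientation: [-2.046, -2.369, 0.003]
ft_force: [-0.7, 0.8, -2.4]
width: 15.7
grasp_force: 30.0
```

Call:
servo_tool([
  [[0, 0, 0], [0, 0, 0]],
  [[0, 0, 0], [0, 0, 0]],
  [[0, 0, 0], [0, 0, 0]],
  [[0, 0, 0], [0, 0, 0]],
  [[0, 0, 0], [0, 0, 0]],
])

```text
t: 46.0
ee_pos: [526.2, -296.7, 177.9]
orientation: [2.052, 2.376, 0.001]
ft_force: [-0.4, 0.6, -3.4]
width: 15.5
grasp_force: 30.0
```

```bash
python3 -c "
from h import *
plan((525.5,-296.2,154))"
```

```text
t 46.0 tcp [ 526.2 -296.7  177.9] head 8.4 w 15.5 gf 30.0 F [-0.4  0.6 -3.4]
[ 526. -296.  154.] shift [ 0.6 -0.6 23.9] turn [ 0.002  0.001 -0.006] rows>=0.6
```

Call:
servo_tool([
  [[0.4, -0.5, 4], [0, 0, 0]],
  [[0.4, -0.5, 9], [0, 0, 0]],
  [[0.4, -0.5, 14], [0, 0, 0]],
  [[0.4, -0.5, 18], [0, 0, 0]],
  [[0.4, -0.5, 20], [0, 0, 0]],
])

```text
t: 46.42
ee_pos: [524.5, -295.9, 155.7]
orientation: [-2.053, -2.376, 0.0]
ft_force: [-1.1, 0.4, -3.7]
width: 15.8
grasp_force: 30.0
```

Call:
servo_tool([
  [[0, 0, 2], [0, 0, 0]],
  [[0, 0, 4], [0, 0, 0]],
  [[0, 0, 5], [0, 0, 0]],
  [[0, 0, 5], [0, 0, 0]],
  [[0, 0, 5], [0, 0, 0]],
])

```text
t: 46.83
ee_pos: [524.7, -296.1, 154.1]
orientation: [-2.053, -2.377, 0.0]
ft_force: [-8.0, 4.7, 19.9]
width: 16.0
grasp_force: 30.0
```

Seated height is reached with firm contact. Releasing, clearing the view and checking.

Call:
servo_tool([
  [[0, 0, 0], [0, 0, 0]],
  [[0, 0, 0], [0, 0, 0]],
  [[0, 0, 0], [0, 0, 0]],
  [[0, 0, 0], [0, 0, 0]],
  [[0, 0, 0], [0, 0, 0]],
], grip=-0.1)

```text
t: 47.25
ee_pos: [525.0, -296.2, 151.4]
orientation: [-2.053, -2.377, 0.0]
ft_force: [0.4, 0.1, -0.3]
width: 45.5
grasp_force: 0.0
```

Call:
servo_tool([
  [[0, 0, -12], [0, 0, 0]],
  [[0, 0, -45], [0, 0, 0]],
  [[0, 0, -80], [0, 0, 0]],
  [[0, 0, -110], [0, 0, 0]],
  [[0, 0, -120], [0, 0, 0]],
])

```text
t: 47.67
ee_pos: [527.0, -297.4, 277.5]
orientation: [2.049, 2.372, 0.002]
ft_force: [0.4, -0.5, -0.6]
width: 48.3
grasp_force: 0.0
```

Call:
servo_tool([
  [[38, 0, 0], [0, 0, 0]],
  [[76, 0, 0], [0, 0, 0]],
  [[114, 0, 0], [0, 0, 0]],
  [[152, 0, 0], [0, 0, 0]],
  [[190, 0, 0], [0, 0, 0]],
])

```text
t: 48.08
ee_pos: [496.4, -106.7, 271.6]
orientation: [-2.054, -2.377, 0.0]
ft_force: [0.4, 0.2, 0.3]
width: 48.0
grasp_force: 0.0
```

Call:
servo_tool([
  [[38, 0, 0], [0, 0, 0]],
  [[76, 0, 0], [0, 0, 0]],
  [[105, 0, 0], [0, 0, 0]],
  [[110, 0, 0], [0, 0, 0]],
  [[110, 0, 0], [0, 0, 0]],
])

```text
t: 48.5
ee_pos: [480.9, 2.0, 271.7]
orientation: [-2.05, -2.381, 0.0]
ft_force: [-0.6, 1.1, 0.6]
width: 48.4
grasp_force: 0.0
```

```bash
python3 -c "
from h import *
for n in('side','top'):
    p=shot(n,n+'13.png'); find(p,'lid',2); find(p,'tray',1); find(p,'pot1',5)
    W=cloud(p).reshape(-1,3); a=np.radians(8.5); q=(W-[526.5,-297.5,0])@np.array([[np.cos(a),-np.sin(a),0],[np.sin(a),np.cos(a),0],[0,0,1]])
    m=(abs(q[:,0])<58)&(abs(q[:,1])<102)&(q[:,2]>135); q=q[m]; r=q[q[:,2]<156]
    for nm,s in(('x-',r[:,0]<-40),('x+',r[:,0]>40),('y-',r[:,1]<-80),('y+',r[:,1]>80)): print(nm,s.sum(),np.median(r[s,2]).round(1))
plan()"
```

```text
lid 0.95 px [356, 294, 119, 133] bgr [ 92  99 103] ztop 180 top med [ 524. -300.  180.] rect [ 525. -297.] [17. 60.] 7.6
lid 0.9 px [213, 175, 96, 71] bgr [100  79 170] ztop 86 top med [280. 211.  87.] rect [280. 214.] [60. 18.] 46.8
tray 0.8 px [356, 320, 112, 102] bgr [104 112 123] ztop 103 top med [ 527. -400.   99.] rect [ 487. -337.] [103. 227.] 40.5
pot1 0.74 px [319, 146, 13, 26] bgr [53 59 66] ztop 65 top med [562. 286.  63.] rect [563. 289.] [43. 39.] 73.1
pot1 0.65 px [325, 158, 12, 25] bgr [63 69 76] ztop 65 top med [569. 209.  63.] rect [569. 213.] [41. 37.] 80.8
x- 1200 148.5
x+ 1085 148.4
y- 1059 148.4
y+ 577 148.5
lid 0.7 px [434, 200, 107, 64] bgr [ 94 104 111] ztop 178 top med [ 524. -296.  178.] rect [ 524. -297.] [16. 61.] 9.4
lid 0.6 px [198, 303, 79, 94] bgr [125 109 185] ztop 85 top med [280. 212.  85.] rect [288. 143.] [ 51. 185.] 6.6
tray 0.58 px [385, 210, 6, 47] bgr [62 69 79] ztop 100 top med [ 481. -196.   98.] rect [ 506. -192.] [110.   2.] 8.1
pot1 0.79 px [189, 187, 20, 22] bgr [42 57 76] ztop 64 top med [562. 288.  61.] rect [561. 288.] [41. 39.] 47.1
pot1 0.72 px [218, 182, 23, 15] bgr [45 59 74] ztop 64 top med [566. 212.  61.] rect [566. 212.] [41. 42.] 3.6
pot1 0.7 px [158, 220, 21, 17] bgr [38 48 61] ztop 64 top med [481. 355.  61.] rect [480. 355.] [43. 41.] 65.1
x- 720 146.2
x+ 679 146.2
y- 480 146.4
y+ 488 146.2
t 48.9 tcp [ 4.814e+02 -3.000e-01  2.716e+02] head 8.3 w 48.6 gf 0.0 F [ 0.2 -0.6  0.4]
```

View pics/side13.png

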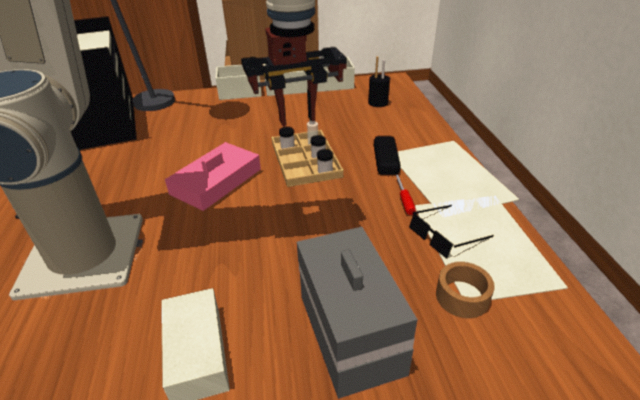

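The box is closed, with the lid level at z 147 on all sides. The three pots stand upright in the crate (px 287,138 / 318,146 / 325,160) and the spray bottle is in place. Handing in.

```bash
python3 -c "
from h import *
print(close_job())"
```

```text
the job is handed in; nothing more can be done
None
```

The job is handed in: all three pots that were in the box stand upright in separate cells of the plywood tray, the spray bottle and bystanders were left alone, and the box is back together with the tray and lid level at full seated height.

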